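# Store the thick marker cap-down, regripping it in the sloping rest

## Robot

A 7-joint arm with a two-finger parallel gripper is mounted at the origin on the work surface. World frame = base frame: x ahead of the robot, y to its left, z up, the work surface at z = 0. Lengths are in m, angles in rad, forces in N, time in s.
With the tool pointing down it reaches from about 0.425 to 0.925 m from the base axis. Payload 6.8 kg.
Tool frame: the origin (TCP) lies between the finger pads; the fingertips stand 17 mm ahead of it and the grasp point (between the pads) lies 2 mm behind it; z points along the fingers, y is the direction in which the jaws open and shut (so a half turn about z gives the same grasp; the last joint's range is limited). The gripper opens to 85 mm and grips with 20 to 120 N. Pads are 22 mm wide; open, the fingers measure 114 mm over their backs; the gripper's body (76 mm by 85 mm) begins 54 mm behind the grasp point. The pads swing forward as they close: fully open they stand 13 mm farther back than shut.
Start: joints at [-1.258, 0.477, 0.022, 1.555, -0.011, 1.109, -0.083], TCP at [0.276, 0.616, 0.248] pointing down, gripper open.
Joint ranges: [-2.96, 2.96], [-0.34, 2.1], [-1.41, 1.46], [0.24, 2.44], [-1.37, 4.51], [0.17, 1.92], [-2.96, 2.96]. Speed limits (rad/s): [2.39, 2.39, 3.14, 3.14, 3.14, 3.14, 3.14].

## Interface

Orientations are given as a unit quaternion [w, x, y, z].
In Python, from workcell import manip gives the robot as it stands. The module is installed in compiled form; this text tells all that it offers.
- The arm moves only by the tool play_rows, never from a script. Its argument "commands" is a list of rows, each a list of 3 entries, a list of its own where there are three numbers: the turn, a rotation vector about the world's x, y, z in degrees, then the shift along the world's x, y, z in m, then the opening, from 0 (shut) to 1 (fully open). In form: [[[rx, ry, rz], [dx, dy, dz], fingers], ...]. A call has 1 to 5 rows; each row is the pose to reach, as a shift and turn from the pose measured when the call began; what a row does not reach only later rows make up. A row lasts 1/12 s, in which the tool goes at most 41.7 mm and 7.16 degrees, less where a joint would pass 70% of its speed; a pose out of reach is approached as far as the arm can. A call with a gripper value outside its range is refused whole. The fingers move at their own pace and stop on an object; the grip force is fixed at half the most. Time passes only in rows, so rows that repeat a pose let the fingers close. It gives the time, the measured TCP pose, the force and the opening at its end, in the units of the state.
- manip.read_state(): the state, without advancing time (a new reading comes with each control period).
- manip.read_camera(name): name is "scene" or "side" or "wrist"; returns the picture (480x640x3 uint8, red, green, blue); there is no depth.
- manip.get_calibration(name): a dict with "fx", "fy", "cx", "cy" (pixels), "k1" (the pictures are not rectified: a ray, as slopes to the right and down, at radius r is drawn at 1 + k1 r^2 times it, then the intrinsics apply), "rvec" (rotation vector, rad) and "tvec" (3), from world to camera coordinates, as OpenCV has them; the wrist camera has in their place "hand_eye" (4x4, takes a point from camera to tool coordinates, whose origin is the TCP and whose axes are the flange's). Camera axes: x right, y down, z forward; pixel columns grow to the right and rows downward; lengths in m; the calibration is good to about 2 mm. A picture is of the moment at which its call begins: read the wrist's pose just before it. get_calibration takes no time and is no camera call.
- manip.close_job(): hands the job in, once; it reports no verdict.
The state is a dict: "clock": time; "joint_positions": joint angles; "joint_vel": joint speeds; "tau": joint torques, N m; "position": TCP position; "ee_rot": TCP orientation; "wrist_force": force on the tool from outside, world axes, zero at the start; "torque": the same for the moment, N m; "finger_gap": finger opening in m.
Only numpy, scipy, OpenCV 4.12 (cv2) and the standard library are available. Lean on these libraries where they do the work, as an engineer would, in place of code of your own. Each camera call takes 0.05 s, during which the arm holds its last target.

## Task

The thick square marker lying on the desk is to be stored standing on its cap. First lay it in the sloping wooden rest, cap end lowest and against the stop, and let go of it there; then take hold of it afresh and stand it upright on its cap in the shallow tray with the ink jars. Do not knock the jars over.

Things in the scene. Friction and masses are not known exactly. Their poses are not given: they have to be found in the camera images.
- marker: Thick square marker, 150 mm long, 26 mm square in section, about 60 g: a 50 mm flat-ended black cap, a 4 mm narrower neck, a white barrel and, at the tail, a 16 mm round stub 8 mm long. Lies flat at the start. Its own +x axis runs along its length from the cap end to the tail; its origin is the centre of its underside as it lies (13 mm below the long axis).
- marker_mid (a point): Centre of the marker, on its long axis, 75 mm from either end; axes as marker (+x towards the tail).
- marker_cap (a point): Centre of the flat end face of the marker's cap; axes as marker.
- rest_seat (a point): Where the centre of the cap's end face lies when the marker is home in the rest: on the stop's face, 13 mm off the channel's floor, 29 mm over the desk. Axes: z up, +x level, the way in which the channel rises, so the seated marker's long axis points along (1, 0, 1)/sqrt 2 of these axes.
- rest: Fixed wooden rest, base 130 x 90 x 8 mm, with a channel rising at 45 degrees from a stop (26 mm high). Its first 50 mm has side walls 34 mm apart (42 outside), 22 mm high; beyond, the floor is an 18 mm wide rib to 95 mm from the stop, so the marker can be held by its sides there; its upper 55 mm stand free. Origin: centre of the base's underside, axes as rest_seat.
- tray_in (a point): Fixed shallow plywood tray, outside 130 mm along x and 200 mm along y, 12 mm high, walls 4 mm. The point is the centre of its inner floor, z up. Two ink jars stand in its +y end; the rest (y below +30 mm) is free: a good place is y = -45 mm.
- jar1_mid (a point): Ink jar, 46 mm across, 55 mm high, standing in the tray; centre of the jar, z along its height.
- jar2_mid (a point): The second ink jar, the same.
There are look-alikes about, which are no part of the job. Of the things that look like the marker, the largest one is meant.

How it is judged:
By the outcome, as a careful person would: the job done as asked, in the order asked, and still so for the second after the job is handed in, with the robot touching nothing.
It also fails if it takes over 61 s, if anything falls off the work surface, if the arm or the gripper's body presses on something with over 40 N, if the wrist force passes 120 N, or if a joint passes its speed limit or range.

## Working session

There is one attempt and no reset: what is moved stays moved. The work goes in short steps, Python scripts to look and compute and a tool call to move; the robot and the scene stay as the last step left them, time stands still between calls to the robot, and variables do not carry over. Pictures are saved under pics/ and viewed, and the job is handed in when it is done.

Besides the shell and the picture viewer there is one more tool, called after "Emit:" in YAML: its name, and indented under it one key for each argument. play_rows: Moves the arm, as the interface text tells. Its arguments: {"type":"object","properties":{"commands":{"type":"array","items":{"type":"array"}}},"required":["commands"]}

```bash
mkdir -p pics; ls
python3 - <<'E'
from workcell import manip
import cv2
s=manip.read_state()
for k,v in s.items(): print(k,v)
for n in ["scene","side","wrist"]:
    print(n,manip.get_calibration(n))
    im=manip.read_camera(n); cv2.imwrite(f"pics/{n}0.png",im[:,:,::-1])
E
```

```text
pics
clock 0.0
joint_positions [-1.25813298  0.4778127   0.02232782  1.55648722 -0.01149885  1.10931676
 -0.08312834]
joint_vel [ 2.70844211e-04  5.87562009e-05 -2.08713698e-03  3.81795673e-04
  1.73483584e-03  4.89220696e-04 -1.09625945e-03]
tau [ 6.77499957e-04 -5.96455514e+01  1.60904914e+00 -2.81187683e+01
  1.26286913e-02  9.34277923e-03  7.63106016e-06]
position [0.27547645 0.61558618 0.24730192]
ee_rot [-1.30088767e-04  2.08831127e-01  9.77951257e-01 -9.39039754e-04]
wrist_force [-0.64443287 -0.40429032  0.43145446]
torque [-0.05541052  0.03198392 -0.04154001]
finger_gap 0.08532008781989131
scene {'fx': 507.0447832854641, 'fy': 507.0447832854641, 'cx': 327.03092218832023, 'cy': 241.60081769724775, 'k1': -0.09279993733614687, 'rvec': array([ 2.3644448 ,  0.76088164, -0.28606404]), 'tvec': array([-0.42223866, -0.16619261,  1.25775335])}
side {'fx': 443.072325752223, 'fy': 443.072325752223, 'cx': 320.11228399992115, 'cy': 241.890201282172, 'k1': 0.033275675197386015, 'rvec': array([ 2.4245103 , -0.07478218,  0.05034552]), 'tvec': array([-0.46086654,  0.06919401,  0.7928791 ])}
wrist {'fx': 397.3447445645202, 'fy': 397.3447445645202, 'cx': 313.0005352874518, 'cy': 243.87565409287623, 'k1': -0.04315391116304672, 'hand_eye': array([[ 1.53898469e-03, -9.53160640e-01, -3.02460620e-01,
         7.71192280e-02],
       [ 9.99998644e-01,  1.64404768e-03, -9.27688730e-05,
         8.69202931e-04],
       [ 5.85683318e-04, -3.02460067e-01,  9.53161878e-01,
        -1.25519585e-01],
       [ 0.00000000e+00,  0.00000000e+00,  0.00000000e+00,
         1.00000000e+00]])}
```

View pics/scene0.png

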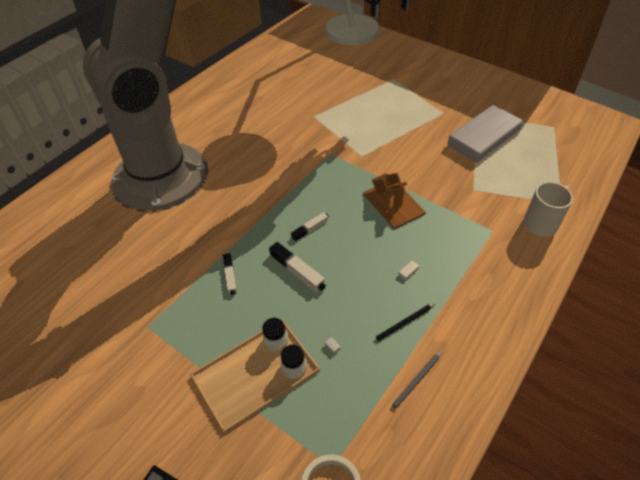

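View pics/side0.png

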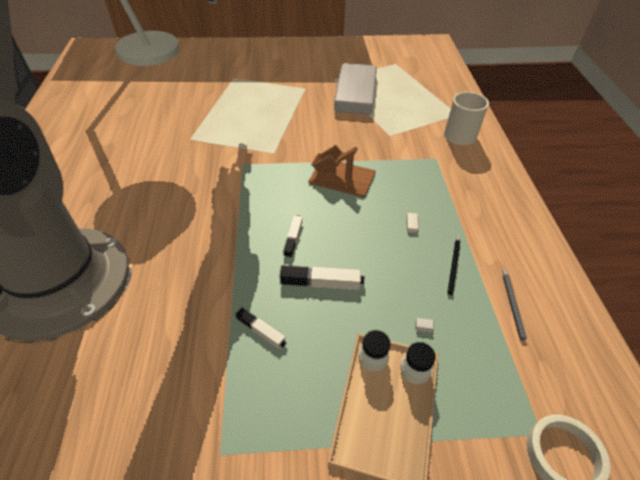

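View pics/wrist0.png

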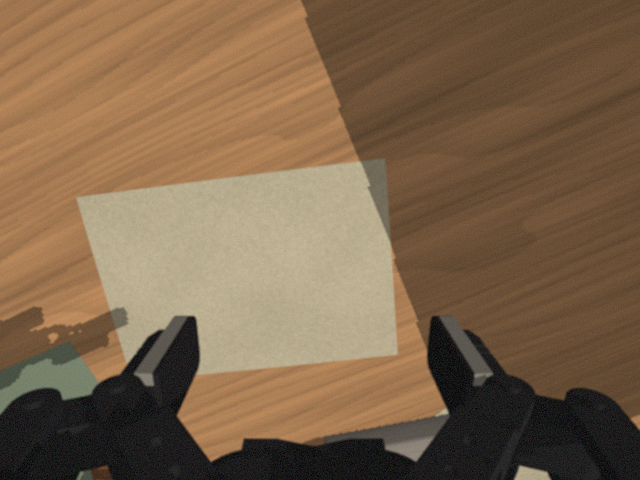

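Candidates for the marker in the scene picture are the large one at (297,267) and two small look-alikes at (310,226) and (230,273). I choose the large one at (297,267) and check it in a close crop.

```bash
cat > h.py <<'E'
import numpy as np, cv2
from workcell import manip
from scipy.spatial.transform import Rotation as R
def cam(name,st=None):
    c=manip.get_calibration(name)
    if name=="wrist":
        st=st or manip.read_state()
        q=np.array(st["ee_rot"]); T=np.eye(4); T[:3,:3]=R.from_quat(q[[1,2,3,0]]).as_matrix(); T[:3,3]=st["position"]
        M=np.linalg.inv(T@c["hand_eye"]); Rm,t=M[:3,:3],M[:3,3]
    else:
        Rm=cv2.Rodrigues(c["rvec"])[0]; t=np.array(c["tvec"])
    K=np.array([[c["fx"],0,c["cx"]],[0,c["fy"],c["cy"]],[0,0,1]]); return K,np.array([c["k1"],0,0,0,0.]),Rm,t
def proj(C,P):
    K,d,Rm,t=C
    return cv2.projectPoints(np.array(P,float).reshape(-1,1,3),cv2.Rodrigues(Rm)[0],t,K,d)[0].reshape(-1,2)
def ray(C,px):
    K,d,Rm,t=C
    u=cv2.undistortPoints(np.array(px,float).reshape(-1,1,2),K,d).reshape(-1,2)
    v=np.c_[u,np.ones(len(u))]@Rm
    return -Rm.T@t, v/np.linalg.norm(v,axis=1)[:,None]
def onz(C,px,z):
    o,v=ray(C,px); return o+v*((z-o[2])/v[:,2])[:,None]
def tri(C1,p1,C2,p2):
    o1,v1=ray(C1,p1);o2,v2=ray(C2,p2); out=[]
    for a,b in zip(v1,v2):
        A=np.c_[a,-b]; s=np.linalg.lstsq(A,o2-o1,rcond=None)[0]
        X,Y=o1+s[0]*a,o2+s[1]*b; out.append(np.r_[(X+Y)/2,np.linalg.norm(X-Y)])
    return np.array(out)
def crop(im,x,y,w,h,f,name):
    c=cv2.resize(im[y:y+h,x:x+w],None,fx=f,fy=f,interpolation=cv2.INTER_CUBIC)
    cv2.imwrite(name,c)
E
python3 - <<'E'
from h import *
s=cv2.imread("pics/scene0.png"); d=cv2.imread("pics/side0.png")
crop(s,215,200,130,110,6,"pics/c1.png")
crop(s,345,155,100,80,7,"pics/c2.png")
crop(s,180,300,150,135,5,"pics/c3.png")
crop(d,225,205,160,150,5,"pics/c4.png")
crop(d,295,135,100,70,7,"pics/c5.png")
crop(d,320,320,130,160,4,"pics/c6.png")
E
```

```text
(no output)
```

View pics/c1.png

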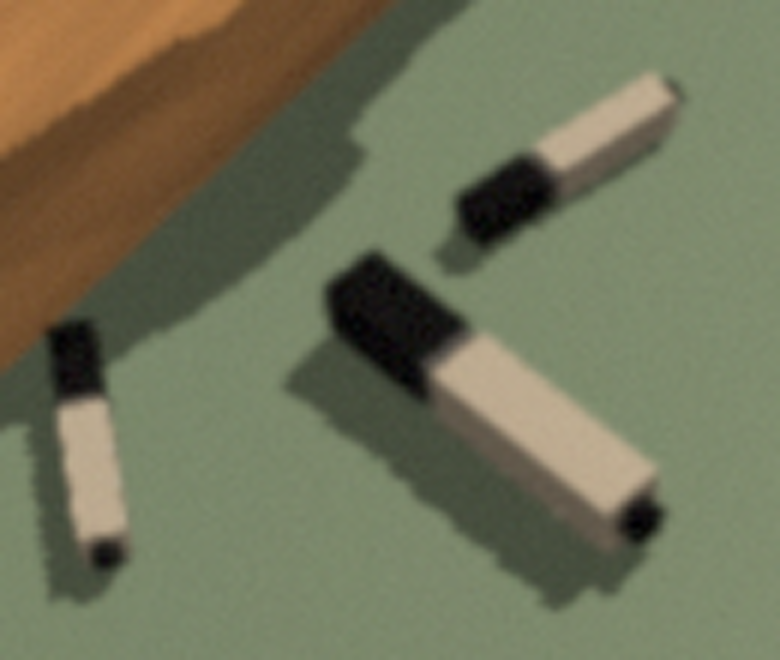

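View pics/c2.png

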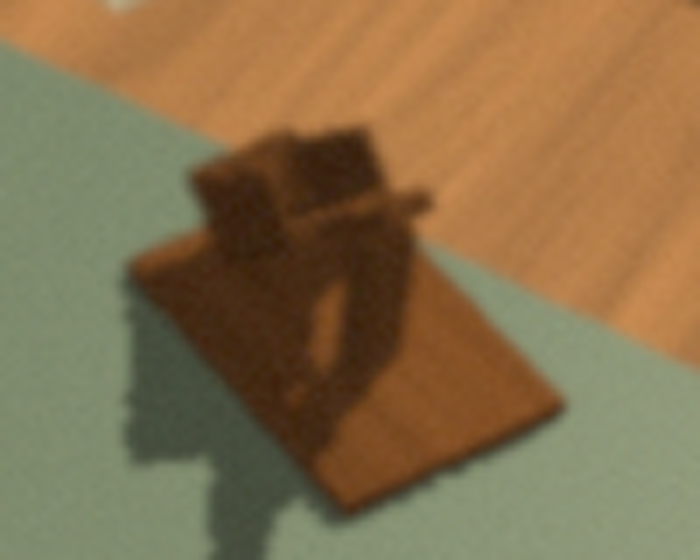

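View pics/c3.png

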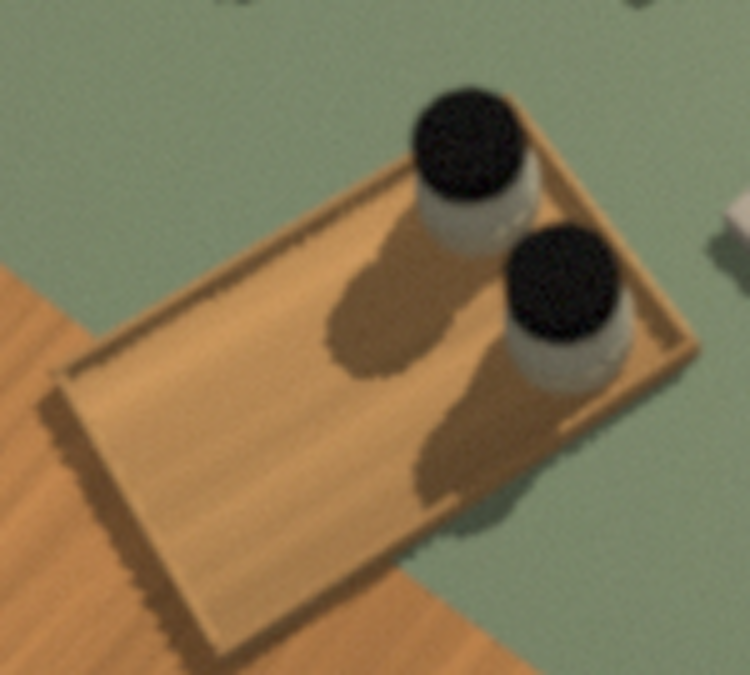

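View pics/c4.png

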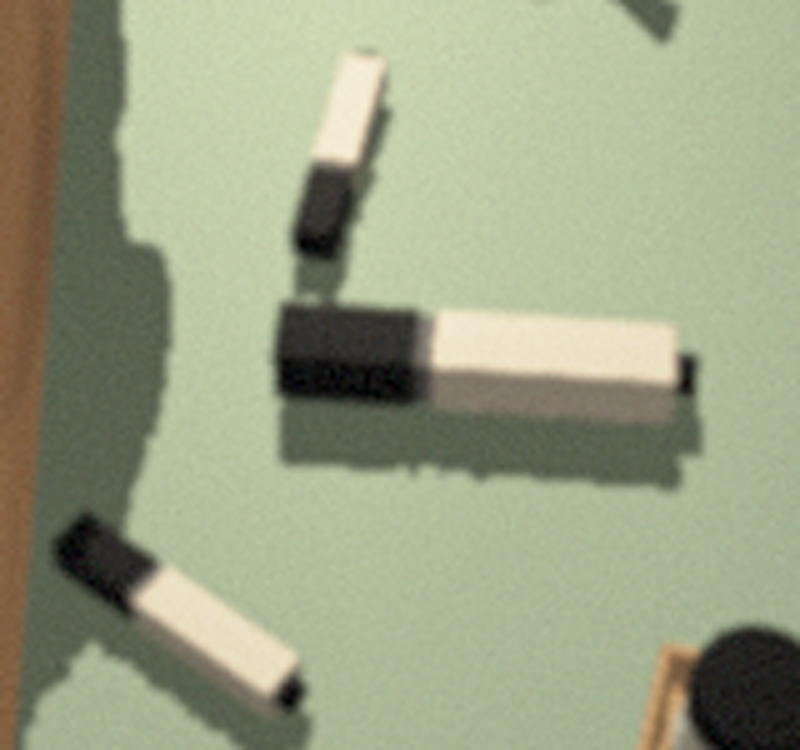

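View pics/c5.png

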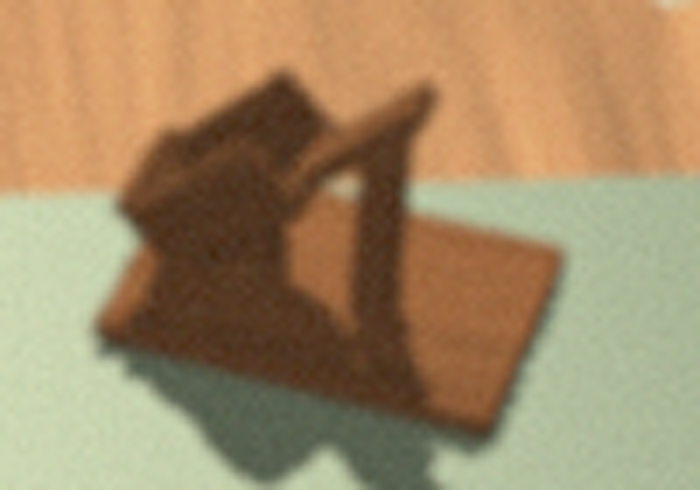

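View pics/c6.png

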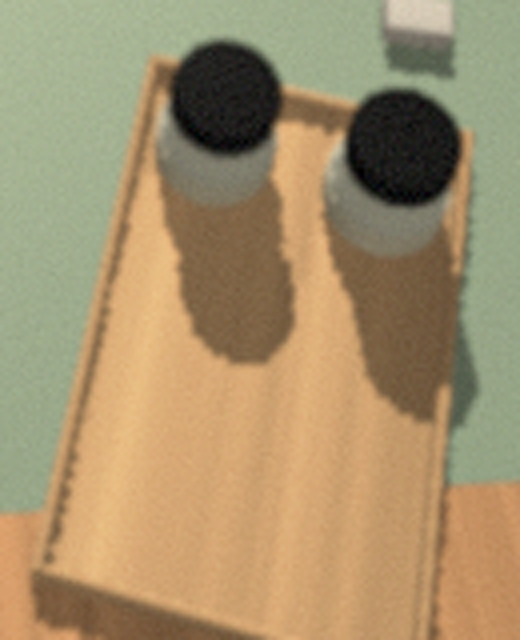

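The close crop settles it. The big one (scene 297,267; side 322,277) has a square section, black cap and round black stub, and the other two are clearly smaller. Next I measure the poses.

Run:
```python
from h import *
np.set_printoptions(precision=4,suppress=True)
S=cam("scene");D=cam("side")
f=lambda L,x,y,k:np.array(L,float)/k+[x-0.5+0.5/k,y-0.5+0.5/k]
# marker top corners z=.026 : cap far, cap near, barrel end near/far
ms=f([[372,252],[328,290],[606,510],[657,470]],215,200,6)
md=f([[280,306],[277,355],[676,380],[676,322]],225,205,5)
print("marker scene",onz(S,ms,.026)); print("marker side",onz(D,md,.026))
# rest base top corners z=.008
rs=f([[130,265],[347,512],[565,405]],345,155,7); rd=f([[98,325],[490,432],[562,252]],295,135,7)
print("rest",onz(S,rs,.008)); print(onz(D,rd,.008))
# rib tip
# tray top corners z=.012
ts=f([[57,375],[222,652],[697,348],[510,97]],180,300,5); print("tray",onz(S,ts,.012))
td=f([[38,573],[470,133],[155,60]],320,320,4); print(onz(D,td,.012))
js=f([[470,143],[563,283]],180,300,5); jd=f([[225,98],[404,148]],320,320,4)
print("jars top",tri(S,js,D,jd), onz(S,js,.059),onz(D,jd,.059))
```

```text
marker scene [[ 0.3943 -0.008   0.026 ]
 [ 0.3926 -0.0304  0.026 ]
 [ 0.5287 -0.0483  0.026 ]
 [ 0.533  -0.0254  0.026 ]]
marker side [[ 0.3904 -0.0083  0.026 ]
 [ 0.3892 -0.03    0.026 ]
 [ 0.5275 -0.0486  0.026 ]
 [ 0.5307 -0.0233  0.026 ]]
rest [[0.4557 0.2368 0.008 ]
 [0.5725 0.1849 0.008 ]
 [0.6069 0.2658 0.008 ]]
[[0.4527 0.237  0.008 ]
 [0.5686 0.1825 0.008 ]
 [0.6028 0.2647 0.008 ]]
tray [[ 0.4564 -0.3314  0.012 ]
 [ 0.5743 -0.3704  0.012 ]
 [ 0.6385 -0.1859  0.012 ]
 [ 0.5171 -0.1439  0.012 ]]
[[ 0.4513 -0.3318  0.012 ]
 [ 0.6336 -0.1841  0.012 ]
 [ 0.514  -0.1453  0.012 ]]
jars top [[ 0.5329 -0.1821  0.0474  0.0003]
 [ 0.5957 -0.2063  0.0478  0.    ]] [[ 0.5379 -0.1863  0.059 ]
 [ 0.5998 -0.2102  0.059 ]] [[ 0.5307 -0.1883  0.059 ]
 [ 0.5924 -0.2117  0.059 ]]
```

Run:
```python
from h import *
np.set_printoptions(precision=4,suppress=True)
S=cam("scene");D=cam("side")
f=lambda L,x,y,k:np.array(L,float)/k+[x-0.5+0.5/k,y-0.5+0.5/k]
print("rib tip", tri(S,f([[432,198]],345,155,7),D,f([[432,85]],295,135,7)), "expect z ~.087")
```

```text
rib tip [[0.554  0.2547 0.0819 0.001 ]] expect z ~.087
```

Emit:
play_rows:
  commands:
    - [[0,0,0],[0.12,-0.18,0.03],1]
    - [[0,0,0],[0.12,-0.18,0.03],1]
    - [[0,0,0],[0.12,-0.18,0.03],1]
    - [[0,0,0],[0.12,-0.18,0.03],1]
    - [[0,0,0],[0.12,-0.18,0.03],1]

```text
clock: 0.57
position: [0.3907, 0.4422, 0.2762]
ee_rot: [-0.0, 0.209, 0.978, -0.001]
wrist_force: [0.7, 0.1, -0.2]
finger_gap: 0.0856
```

Emit:
play_rows:
  commands:
    - [[0,0,0],[0.08,-0.17,0.0],1]
    - [[0,0,0],[0.08,-0.17,0.0],1]
    - [[0,0,0],[0.08,-0.17,0.0],1]
    - [[0,0,0],[0.08,-0.17,0.0],1]
    - [[0,0,0],[0.08,-0.17,0.0],1]

```text
clock: 0.98
position: [0.4726, 0.2667, 0.2762]
ee_rot: [0.0, 0.211, 0.977, -0.002]
wrist_force: [1.1, -0.3, -0.2]
finger_gap: 0.0854
```

```bash
cat > shot.py <<'E'
import sys,json
from h import *
n=sys.argv[1]
st=manip.read_state(); im=manip.read_camera("wrist")
cv2.imwrite(f"pics/{n}.png",im[:,:,::-1]); 
json.dump({k:np.array(v).tolist() for k,v in st.items()},open(f"pics/{n}.json","w"))
print(st["position"],st["clock"])
E
python3 shot.py w1
```

```text
[0.47258542 0.26666089 0.27622945] 0.9833
```

View pics/w1.png

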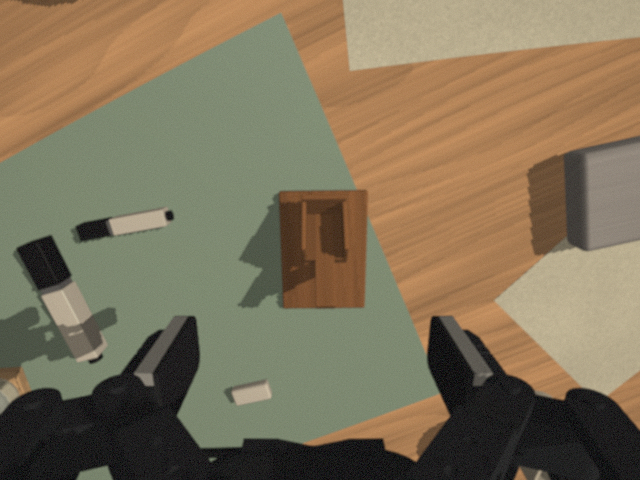

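The wrist picture shows the rest at about (323,248): base corners (280,191), (367,191), (365,307), (283,307), walls around (303..347,198..262), stop at the top. I enlarge it.

Run:
```python
from h import *
im=cv2.imread("pics/w1.png"); crop(im,265,175,120,145,4,"pics/c7.png"); crop(im,5,220,120,150,4,"pics/c8.png")
```

```text
(no output)
```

View pics/c7.png

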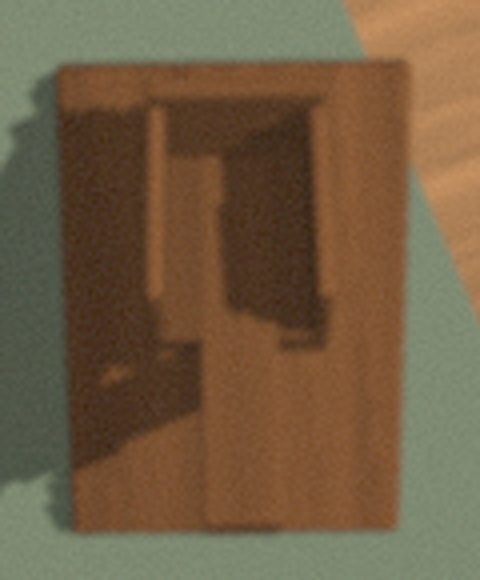

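View pics/c8.png

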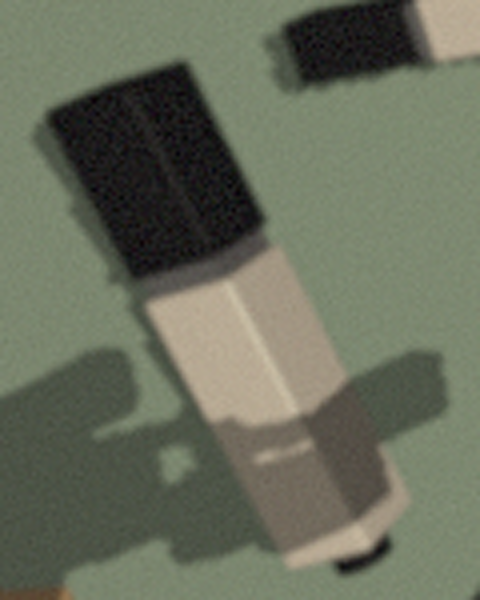

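```bash
cat > fitrest.py <<'E'
from h import *
import json
from scipy.optimize import least_squares
np.set_printoptions(precision=4,suppress=True)
st=json.load(open("pics/w1.json")); W=cam("wrist",st)
f=lambda L,x,y,k:np.array(L,float)/k+[x-0.5+0.5/k,y-0.5+0.5/k]
def P(p,s,n,w):
    x,y,yaw=p[:3]; q=np.sqrt(.5)
    l=np.array([(s-n)*q, w, .029+(s+n)*q]); c,si=np.cos(yaw),np.sin(yaw)
    return np.array([x+c*l[0]-si*l[1], y+si*l[0]+c*l[1], l[2]])
def B(p,a,w):
    x,y,yaw,b=p; c,si=np.cos(yaw),np.sin(yaw); l0=b+a
    return np.array([x+c*l0-si*w,y+si*l0+c*w,.008])
pts=[[58,65],[410,62],[397,530],[75,530],   # base corners
     [203,530],[280,530],[147,103],[322,100],[327,297],[150,297]]
def model(p):
    return [B(p,-.065,-.045),B(p,-.065,.045),B(p,.065,.045),B(p,.065,-.045),
      P(p,.095,-.013,-.009),P(p,.095,-.013,.009),P(p,0,.009,-.021),P(p,0,.009,.021),P(p,.05,.009,.021),P(p,.05,.009,-.021)]
if __name__=="__main__":
    px=f(pts,265,175,4)
    p0=[.486,.285,np.radians(-24.5),.03]
    for k in (4,10):
        r=least_squares(lambda p:(proj(W,model(p)[:k])-px[:k]).ravel(),[.49,.27,-.43,.03],loss="soft_l1"); print(k,r.x,np.degrees(r.x[2])); print((proj(W,model(r.x))-px))
    im=cv2.imread("pics/w1.png"); big=cv2.resize(im[175:320,265:385],None,fx=4,fy=4,interpolation=cv2.INTER_CUBIC)
    m=(proj(W,model(r.x))-[265,175])*4
    for u in m: cv2.circle(big,tuple(int(v) for v in u),3,(0,255,0),-1)
    cv2.imwrite("pics/fit1.png",big)
E
python3 fitrest.py
```

```text
4 [ 0.5617  0.2386 -0.4148 -0.0359] -23.767619013068472
[[-0.9272 -0.3997]
 [ 1.2566 -0.4388]
 [ 0.6338  0.3619]
 [-0.8559  0.9731]
 [ 0.4525 83.602 ]
 [ 0.1815 83.4759]
 [ 1.7372 88.2112]
 [-0.1779 88.6396]
 [ 0.6813 88.8799]
 [ 0.6256 89.198 ]]
10 [ 0.4801  0.2741 -0.4134  0.053 ] -23.684641184303885
[[-1.3249 -0.3271]
 [ 0.8576 -0.4969]
 [ 0.4426  0.313 ]
 [-1.0464  1.0308]
 [-0.6186 -0.9655]
 [ 0.6862 -1.1471]
 [-0.331   0.9558]
 [ 0.7957  1.2546]
 [ 2.0277 -0.2238]
 [-1.5754  0.2304]]
```

View pics/fit1.png

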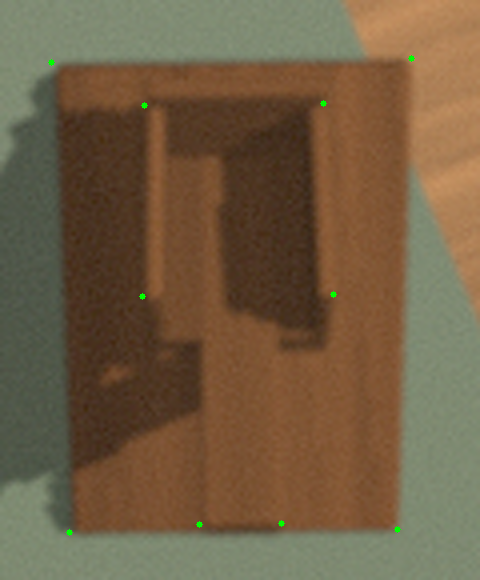

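The rest fits to about 1 px: seat ≈ (0.480, 0.274), yaw ≈ -24°. Now I move over the marker.

Emit:
play_rows:
  commands:
    - [[0,0,6],[-0.005,-0.04,0],1]
    - [[0,0,12],[-0.005,-0.08,0],1]
    - [[0,0,17],[-0.005,-0.12,0],1]
    - [[0,0,17],[-0.005,-0.16,-0.01],1]
    - [[0,0,17],[-0.005,-0.2,-0.02],1]

```text
clock: 1.45
position: [0.4693, 0.0646, 0.2574]
ee_rot: [0.002, 0.067, 0.998, -0.002]
wrist_force: [1.2, 0.6, -1.2]
finger_gap: 0.0854
```

Emit:
play_rows:
  commands:
    - [[0,0,0],[-0.01,-0.04,-0.02],1]
    - [[0,0,0],[-0.01,-0.08,-0.04],1]
    - [[0,0,0],[-0.01,-0.1,-0.05],1]
    - [[0,0,0],[-0.01,-0.1,-0.05],1]

```text
clock: 1.78
position: [0.4567, -0.041, 0.2051]
ee_rot: [-0.0, 0.071, 0.997, -0.003]
wrist_force: [-0.7, -0.0, 0.4]
finger_gap: 0.0851
```

```bash
python3 shot.py w2
```

```text
[ 0.45669789 -0.04102825  0.20510462] 1.7833
```

View pics/w2.png

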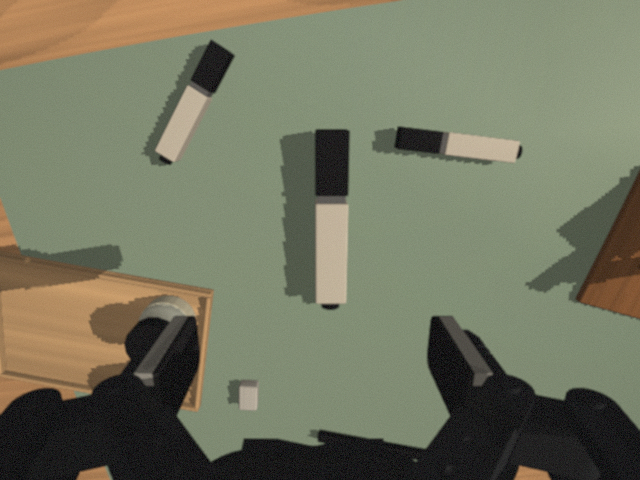

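The marker is at (332,217), nearly in line with the jaws: cap end (316..350,130), barrel end (317..347,303).

Run:
```python
from h import *
import json
np.set_printoptions(precision=4,suppress=True)
W=cam("wrist",json.load(open("pics/w2.json")))
P=onz(W,[[316,129.5],[349.5,129.5],[316.5,304],[347.5,303]],.026);print(P)
a=P[:2].mean(0);b=P[2:].mean(0);d=(b-a)[:2];L=np.linalg.norm(d);print(L,np.degrees(np.arctan2(d[1],d[0])),a[:2]+d/L*.085)
T=onz(W,[[0,254],[213,290],[199,409]],.012);print(T)
```

```text
[[ 0.3886 -0.0296  0.026 ]
 [ 0.3921 -0.0051  0.026 ]
 [ 0.5294 -0.0487  0.026 ]
 [ 0.5321 -0.0226  0.026 ]]
0.14158718672072193 -7.424913992256085 [ 0.4746 -0.0284]
[[ 0.4521 -0.3186  0.012 ]
 [ 0.5106 -0.1378  0.012 ]
 [ 0.634  -0.1798  0.012 ]]
```

Emit:
play_rows:
  commands:
    - [[0,0,0.7],[0.018,0.0125,-0.04],0.8]
    - [[0,0,0.7],[0.018,0.0125,-0.08],0.8]
    - [[0,0,0.7],[0.018,0.0125,-0.12],0.8]
    - [[0,0,0.7],[0.018,0.0125,-0.15],0.8]
    - [[0,0,0.7],[0.018,0.0125,-0.15],0.8]

```text
clock: 2.25
position: [0.4724, -0.0238, 0.0515]
ee_rot: [-0.004, 0.062, 0.998, -0.003]
wrist_force: [-1.6, -0.1, -0.4]
finger_gap: 0.0685
```

Emit:
play_rows:
  commands:
    - [[0,0,0],[0.002,-0.0045,-0.01],0.8]
    - [[0,0,0],[0.002,-0.0045,-0.02],0.8]
    - [[0,0,0],[0.002,-0.0045,-0.028],0.8]
    - [[0,0,0],[0.002,-0.0045,-0.028],0.8]

```text
clock: 2.58
position: [0.4746, -0.0276, 0.0234]
ee_rot: [-0.004, 0.062, 0.998, -0.003]
wrist_force: [0.3, 0.7, 0.2]
finger_gap: 0.0684
```

Emit:
play_rows:
  commands:
    - [[0,0,0],[0,0,0],0.1]
    - [[0,0,0],[0,0,0],0.1]
    - [[0,0,0],[0,0,0],0.1]
    - [[0,0,0],[0,0,0],0.1]
    - [[0,0,0],[0,0,0],0.1]

```text
clock: 3.0
position: [0.4753, -0.0275, 0.0245]
ee_rot: [-0.003, 0.062, 0.998, -0.002]
wrist_force: [-0.7, 0.6, 6.7]
finger_gap: 0.0248
```

```bash
python3 -c "
from h import *
im=manip.read_camera('side');crop(im[:,:,::-1],200,150,250,190,3,'pics/s1.png')"
```

```text
(no output)
```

View pics/s1.png

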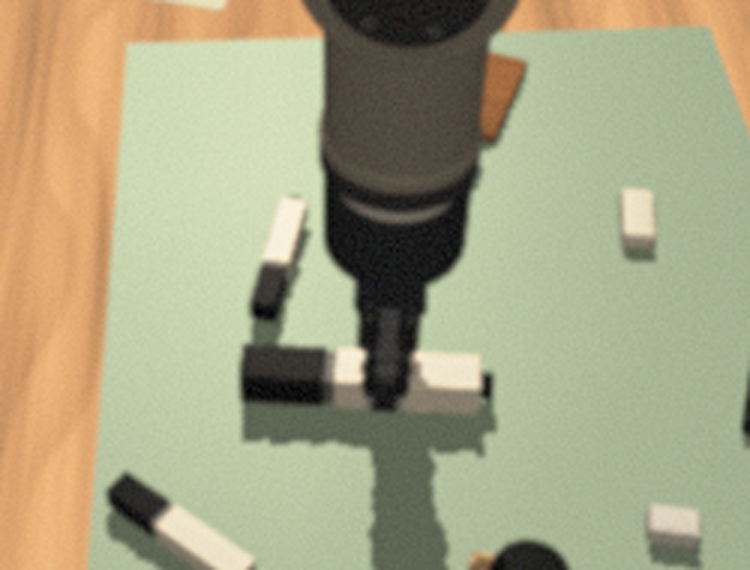

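The grip closed on the barrel at a gap of 25 mm, with the marker still in line. Lifting and carrying it to the rest.

Emit:
play_rows:
  commands:
    - [[0,0,0],[0,0,0.02],0.1]
    - [[0,0,0],[0,0,0.05],0.1]
    - [[0,0,0],[0,0,0.09],0.1]
    - [[0,0,0],[0,0.02,0.125],0.1]
    - [[0,0,0],[0,0.05,0.15],0.1]

```text
clock: 3.47
position: [0.476, 0.02, 0.1779]
ee_rot: [-0.002, 0.065, 0.998, -0.003]
wrist_force: [1.7, 0.7, -1.0]
finger_gap: 0.0251
```

Emit:
play_rows:
  commands:
    - [[0,0,-4],[0.005,0.035,0.01],0.1]
    - [[0,0,-8],[0.01,0.07,0.02],0.1]
    - [[0,0,-12],[0.015,0.105,0.03],0.1]
    - [[0,0,-16],[0.02,0.14,0.03],0.1]
    - [[0,0,-16.5],[0.025,0.175,0.03],0.1]

```text
clock: 3.88
position: [0.5011, 0.1969, 0.2092]
ee_rot: [-0.001, 0.209, 0.978, -0.001]
wrist_force: [0.7, -0.3, -0.7]
finger_gap: 0.0244
```

```bash
python3 shot.py w3
```

```text
[0.50114281 0.1969144  0.20919066] 3.8833
```

View pics/w3.png

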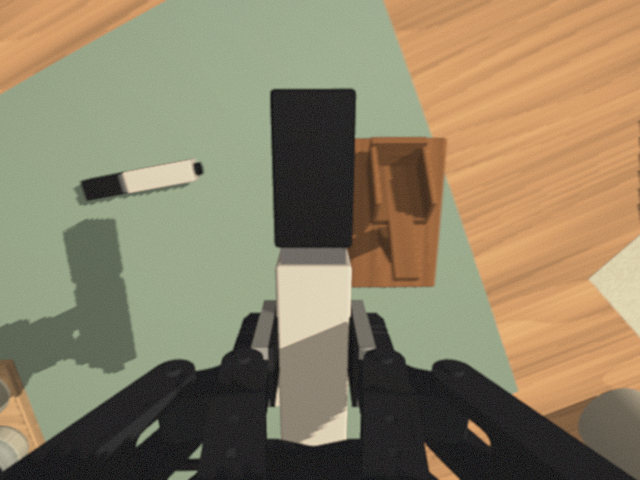

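Run:
```python
from h import *
import json
np.set_printoptions(precision=4,suppress=True)
C=manip.get_calibration("wrist")
M=np.linalg.inv(C["hand_eye"]); K=np.array([[C["fx"],0,C["cx"]],[0,C["fy"],C["cy"]],[0,0,1]]); T=(K,np.array([C["k1"],0,0,0,0.]),M[:3,:3],M[:3,3])
# tool-frame prediction: cap corners top & bottom, cap/neck edges, pitch th (cap end down +)
px=np.array([[273,90],[355,90],[275,246],[351,246],[278,264],[350,264]],float)
from scipy.optimize import least_squares
def mod(p):
    g,dz,th,y0,ya=p
    o=[]
    for s,w in [(0,-.013),(0,.013),(.050,-.013),(.050,.013),(.054,-.013),(.054,.013)]:
        a=g-s; n=-.013   # along toward +tool x, top face
        x=a*np.cos(th)+n*np.sin(th)*0; z=dz+a*np.sin(th)+n*np.cos(th)
        o.append([x-ya*w,y0+w+ya*a,z])
    return o
r=least_squares(lambda p:(proj(T,mod(p))-px).ravel(),[.0855,.0115,0,0,0]);print(r.x,np.degrees(r.x[2:5:2]));print(r.fun.reshape(-1,2))
```

```text
[0.0857 0.0095 0.1005 0.001  0.0003] [5.7579 0.0171]
[[-1.1113  0.8055]
 [ 0.929   0.9718]
 [-0.4561  2.6163]
 [ 1.5772  2.7668]
 [-3.239  -3.7369]
 [ 2.3081 -3.5876]]
```

Run:
```python
from h import *
from scipy.optimize import least_squares
np.set_printoptions(precision=4,suppress=True)
im=cv2.imread("pics/w3.png"); crop(im,255,75,120,200,3,"pics/c9.png")
C=manip.get_calibration("wrist")
M=np.linalg.inv(C["hand_eye"]); K=np.array([[C["fx"],0,C["cx"]],[0,C["fy"],C["cy"]],[0,0,1]]); T=(K,np.array([C["k1"],0,0,0,0.]),M[:3,:3],M[:3,3])
for th in (-3,0,3,6):
    th=np.radians(th)
    def P(s,w,dz): a=.0857-s; return [a*np.cos(th)-.013*np.sin(th)*-1,w+.001,dz+a*np.sin(th)-.013*np.cos(th)]
    print(np.degrees(th),proj(T,[P(0,-.013,.0115),P(0,.013,.0115),P(.05,-.013,.0115),P(.05,.013,.0115),P(.054,-.013,.0115),P(.054,.013,.0115)]).round(0).tolist())
```

```text
-3.0000000000000004 [[268.0, 90.0], [360.0, 90.0], [273.0, 254.0], [353.0, 254.0], [274.0, 265.0], [353.0, 265.0]]
0.0 [[269.0, 88.0], [358.0, 88.0], [274.0, 250.0], [353.0, 250.0], [274.0, 261.0], [353.0, 261.0]]
3.0000000000000004 [[271.0, 87.0], [357.0, 87.0], [274.0, 246.0], [352.0, 246.0], [275.0, 258.0], [352.0, 258.0]]
6.000000000000001 [[272.0, 87.0], [355.0, 87.0], [275.0, 243.0], [352.0, 243.0], [275.0, 254.0], [352.0, 255.0]]
```

View pics/c9.png

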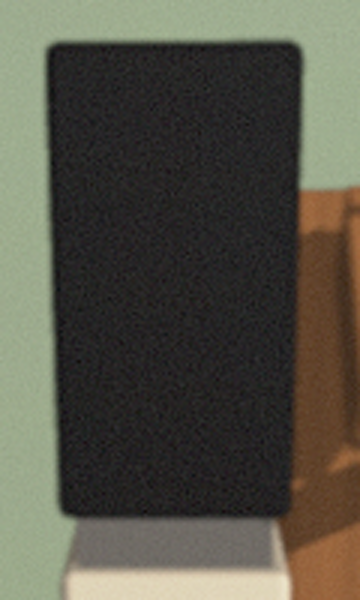

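Held straight, with the cap drooping 0–4°. Now I tilt it over the rest.

Emit:
play_rows:
  commands:
    - [[-2.9,-6.4,0],[0.0,0.015,0],0.1]
    - [[-5.7,-12.8,0],[0.0,0.03,0],0.1]
    - [[-8.6,-19.2,0],[0.0,0.045,0],0.1]
    - [[-11.5,-25.5,0],[0.0,0.06,0],0.1]
    - [[-14.3,-31.9,0],[0.0,0.066,0],0.1]

```text
clock: 4.35
position: [0.501, 0.2713, 0.2094]
ee_rot: [0.261, 0.196, 0.943, -0.057]
wrist_force: [0.1, -1.2, -0.8]
finger_gap: 0.0245
```

```bash
cat > st.py <<'E'
from h import *
np.set_printoptions(precision=4,suppress=True)
s=manip.read_state(); q=np.array(s["ee_rot"]); m=R.from_quat(q[[1,2,3,0]]).as_matrix()
t=m[:,2]; y=m[:,1]; a=-m[:,0]
print("clock",s["clock"],"pos",s["position"],"j",s["joint_positions"])
print("toolz pitch below horiz",np.degrees(np.arcsin(-t[2])),"yaw z",np.degrees(np.arctan2(t[1],t[0])),"jaw yaw",np.degrees(np.arctan2(y[1],y[0])),"jaw tilt",np.degrees(np.arcsin(y[2])))
print("marker dir",a, "F",s["wrist_force"],"gap",s["finger_gap"])
E
python3 st.py
```

```text
clock 4.35 pos [0.501  0.2713 0.2094] j [-1.2782  0.2987  0.4675  2.0971  0.616   0.6972 -0.1431]
toolz pitch below horiz 58.97212047482578 yaw z -24.069134871696225 jaw yaw 66.39551213916693 jaw tilt -0.27949061946171505
marker dir [ 0.7862 -0.3408  0.5154] F [ 0.0737 -1.2342 -0.8332] gap 0.024547746166811837
```

Emit:
play_rows:
  commands:
    - [[-2.8,-6.4,0],[0.002,-0.004,-0.015],0.1]
    - [[-5.6,-12.8,0],[0.002,-0.008,-0.03],0.1]
    - [[-5.6,-12.8,0],[0.002,-0.008,-0.05],0.1]
    - [[-5.6,-12.8,0],[0.002,-0.008,-0.05],0.1]

```text
clock: 4.68
position: [0.499, 0.2635, 0.154]
ee_rot: [0.374, 0.184, 0.905, -0.084]
wrist_force: [-2.0, -0.2, -1.2]
finger_gap: 0.025
```

```bash
python3 st.py
python3 - <<'E'
from h import *
for n in ("side","scene"):
    im=manip.read_camera(n)[:,:,::-1]
    if n=="side": crop(im,250,60,180,150,4,"pics/s2.png")
    else: crop(im,300,100,180,150,4,"pics/n2.png")
E
python3 shot.py w4
```

```text
clock 4.6833 pos [0.499  0.2635 0.154 ] j [-1.4952  0.4962  0.6108  2.2261  1.0241  0.5879 -0.6939]
toolz pitch below horiz 44.94120255655634 yaw z -24.193071667615765 jaw yaw 66.65420876747359 jaw tilt -0.8489281244380563
marker dir [ 0.6528 -0.2703  0.7077] F [-2.0024 -0.1621 -1.2227] gap 0.02495643131664596
[0.50244687 0.26293059 0.15899725] 4.7833
```

View pics/s2.png

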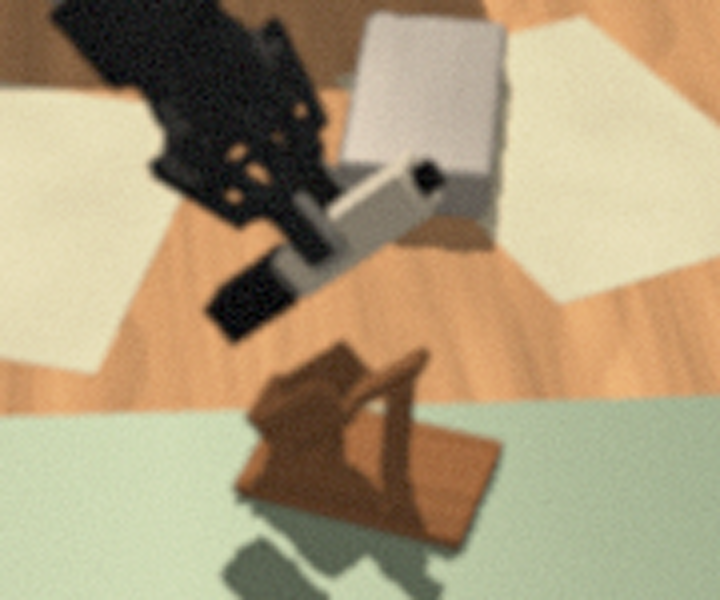

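View pics/w4.png

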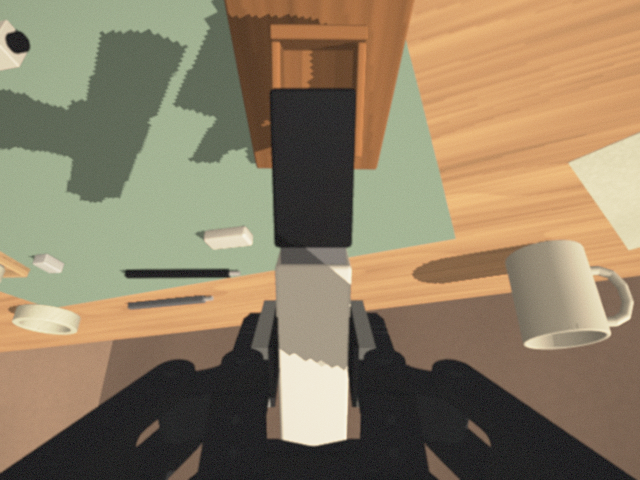

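View pics/n2.png

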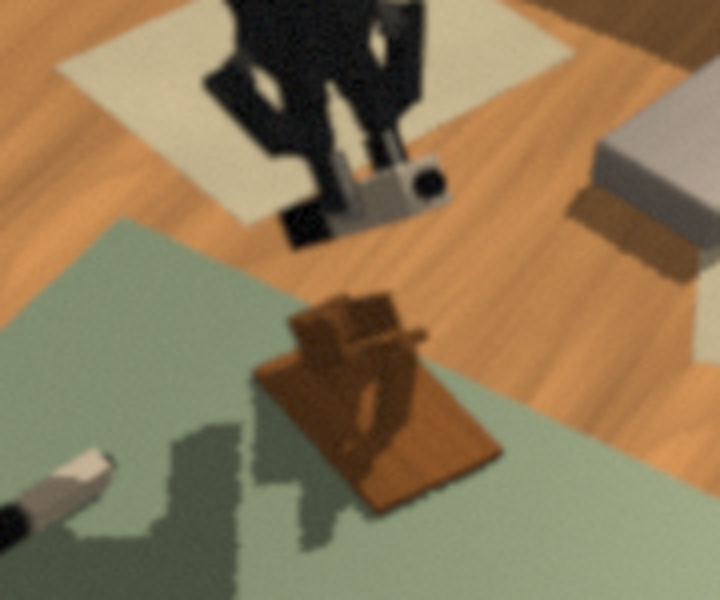

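Run:
```python
from h import *
im=cv2.imread("pics/w4.png"); crop(im,220,0,200,175,4,"pics/c10.png")
```

```text
(no output)
```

View pics/c10.png

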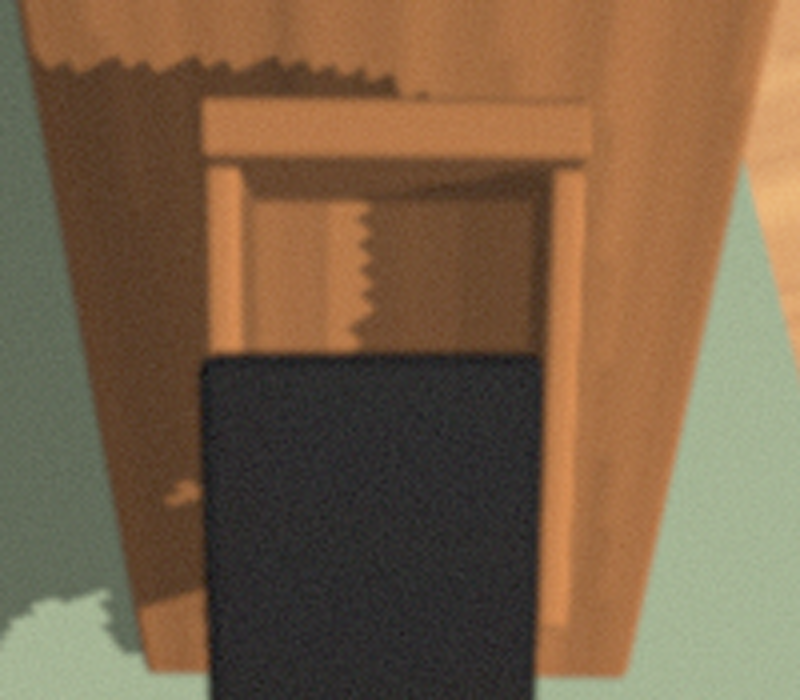

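```bash
python3 - <<'E'
from h import *
from fitrest import P,B,f
import json
from scipy.optimize import least_squares
np.set_printoptions(precision=4,suppress=True)
st=json.load(open("pics/w4.json")); W=cam("wrist",st); print(st["position"])
px=f([[203,158],[590,160],[245,197],[540,195],[570,625],[541,625],[148,672],[628,675]],220,0,4)
mod=lambda p:[P(p,0,.013,-.021),P(p,0,.013,.021),P(p,0,-.013,-.017),P(p,0,-.013,.017),P(p,.05,.009,.021),P(p,.05,.009,.017),B(p,.065,-.045),B(p,.065,.045)]
r=least_squares(lambda p:(proj(W,mod(p))-px).ravel(),[.48,.274,-.41,.053],loss="soft_l1")
print(r.x,np.degrees(r.x[2]));print((proj(W,mod(r.x))-px))
# cap centre in world from tool
q=np.array(st["ee_rot"]);m=R.from_quat(q[[1,2,3,0]]).as_matrix()
for th in (0,3):
  t=np.radians(th); cap=np.array(st["position"])+m@np.array([.0857*np.cos(t),.001,.0115+.0857*np.sin(t)])
  d=cap-np.r_[r.x[:2],.029]; c,s=np.cos(r.x[2]),np.sin(r.x[2]); l=np.array([c*d[0]+s*d[1],-s*d[0]+c*d[1],d[2]])
  print(th,"cap",cap,"rel rest",l,"s",(l[0]+l[2])*.7071,"n",(l[2]-l[0])*.7071)
E
python3 st.py
```

```text
[0.502446874268469, 0.2629305892932008, 0.15899725499780226]
[ 0.4798  0.2752 -0.4079  0.0523] -23.37006936936349
[[-0.7723 -0.7058]
 [ 0.8518 -0.6463]
 [ 2.9031 -0.2544]
 [-1.3682  0.6491]
 [ 0.179   0.8747]
 [-1.0755  0.7955]
 [-0.198   0.0279]
 [ 1.2428  0.1903]]
0 cap [0.4545 0.2842 0.0903] rel rest [-0.0268 -0.0018  0.0613] s 0.024385028481464944 n 0.062278757071702356
3 cap [0.4574 0.2829 0.0872] rel rest [-0.0235 -0.0019  0.0582] s 0.02450067817312255 n 0.057793767036631374
clock 4.8333 pos [0.5036 0.263  0.1604] j [-1.4875  0.483   0.6129  2.2187  1.0169  0.5931 -0.6792]
toolz pitch below horiz 45.03800105653769 yaw z -24.026297837260405 jaw yaw 66.31252093524499 jaw tilt -0.338363725887287
marker dir [ 0.6497 -0.2805  0.7066] F [-0.2312  0.3574 -0.2352] gap 0.02477049129260245
```

Emit:
play_rows:
  commands:
    - [[0,0,0],[0.006,-0.001,-0.013],0.1]
    - [[0,0,0],[0.012,-0.003,-0.026],0.1]
    - [[0,0,0],[0.0175,-0.0055,-0.038],0.1]
    - [[0,0,0],[0.0175,-0.0055,-0.038],0.1]

```text
clock: 5.17
position: [0.523, 0.2565, 0.1237]
ee_rot: [0.373, 0.19, 0.904, -0.081]
wrist_force: [-0.2, 0.1, -0.8]
finger_gap: 0.0245
```

```bash
python3 - <<'E'
from h import *
im=manip.read_camera("side")[:,:,::-1]; crop(im,250,60,180,150,4,"pics/s3.png")
E
python3 shot.py w5; python3 st.py
python3 - <<'E'
from h import *
im=cv2.imread("pics/w5.png"); crop(im,220,0,200,175,4,"pics/c11.png")
E
```

```text
[0.52271421 0.25666502 0.12423351] 5.2167
clock 5.2667 pos [0.5224 0.2571 0.1244] j [-1.451   0.5857  0.6295  2.2141  1.0857  0.4914 -0.7712]
toolz pitch below horiz 45.05717204435402 yaw z -24.004378594908065 jaw yaw 66.1657349802965 jaw tilt -0.16977367480650918
marker dir [ 0.6483 -0.2841  0.7064] F [-1.1662  0.2645  0.0351] gap 0.02479540684689244
```

View pics/s3.png

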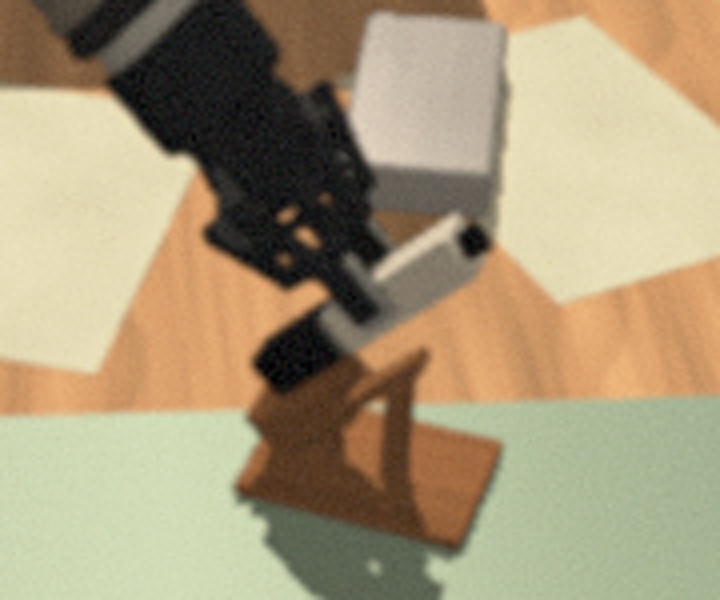

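View pics/c11.png

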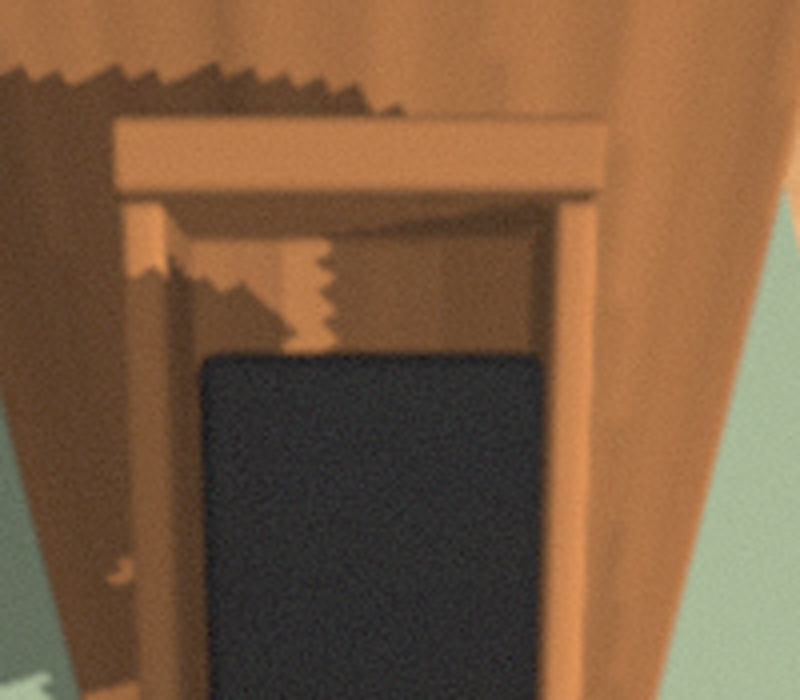

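Emit:
play_rows:
  commands:
    - [[0,0,0],[0.0025,-0.002,-0.007],0.1]
    - [[0,0,0],[0.005,-0.003,-0.013],0.1]
    - [[0,0,0],[0.0075,-0.004,-0.0185],0.1]
    - [[0,0,0],[0.0075,-0.004,-0.0185],0.1]

```text
clock: 5.6
position: [0.5301, 0.2527, 0.1053]
ee_rot: [0.374, 0.19, 0.904, -0.081]
wrist_force: [-0.5, -0.1, -1.2]
finger_gap: 0.0247
```

```bash
python3 shot.py w6; python3 st.py
python3 - <<'E'
from h import *
im=cv2.imread("pics/w6.png"); crop(im,220,0,200,175,4,"pics/c12.png")
E
```

```text
[0.53007077 0.25274534 0.10525317] 5.6
clock 5.65 pos [0.53   0.2527 0.1055] j [-1.4407  0.6408  0.6438  2.2139  1.1294  0.4398 -0.8294]
toolz pitch below horiz 45.040646697127166 yaw z -24.083724753690937 jaw yaw 66.16038187986065 jaw tilt -0.24375832329867697
marker dir [ 0.6485 -0.2833  0.7066] F [-1.3835  0.287  -0.6023] gap 0.024283196058662845
```

View pics/c12.png

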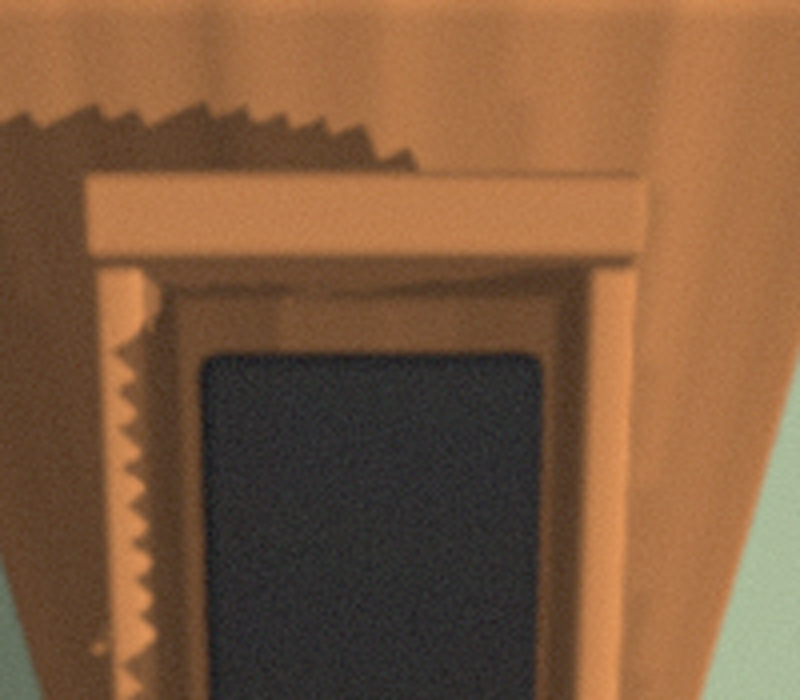

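Emit:
play_rows:
  commands:
    - [[0,0,0],[0.001,-0.0004,-0.001],0.1]
    - [[0,0,0],[0.002,-0.0008,-0.002],0.1]
    - [[0,0,0],[0.002,-0.0008,-0.002],0.1]

```text
clock: 5.9
position: [0.532, 0.252, 0.1034]
ee_rot: [0.374, 0.19, 0.904, -0.081]
wrist_force: [-0.7, -0.3, 0.3]
finger_gap: 0.0244
```

Emit:
play_rows:
  commands:
    - [[0,0,0],[-0.001,0.0004,-0.001],0.1]
    - [[0,0,0],[-0.002,0.0008,-0.002],0.1]
    - [[0,0,0],[-0.003,0.0013,-0.0032],0.1]
    - [[0,0,0],[-0.003,0.0013,-0.0032],0.1]

```text
clock: 6.23
position: [0.5286, 0.2536, 0.0999]
ee_rot: [0.374, 0.19, 0.904, -0.081]
wrist_force: [0.1, -0.2, -0.5]
finger_gap: 0.0246
```

```bash
python3 shot.py w7; python3 st.py
python3 - <<'E'
from h import *
im=cv2.imread("pics/w7.png"); crop(im,220,0,200,175,4,"pics/c13.png")
im=manip.read_camera("side")[:,:,::-1]; crop(im,250,60,180,150,4,"pics/s4.png")
E
```

```text
[0.52863283 0.25357979 0.09988315] 6.2333
clock 6.2833 pos [0.5288 0.2535 0.1   ] j [-1.4443  0.6549  0.6451  2.2156  1.1388  0.4301 -0.8488]
toolz pitch below horiz 45.04880175824752 yaw z -24.06927201177724 jaw yaw 66.20300645008366 jaw tilt -0.2718119671904256
marker dir [ 0.6489 -0.2825  0.7065] F [-0.5321 -1.0749 -0.9117] gap 0.024517345884187976
```

View pics/c13.png

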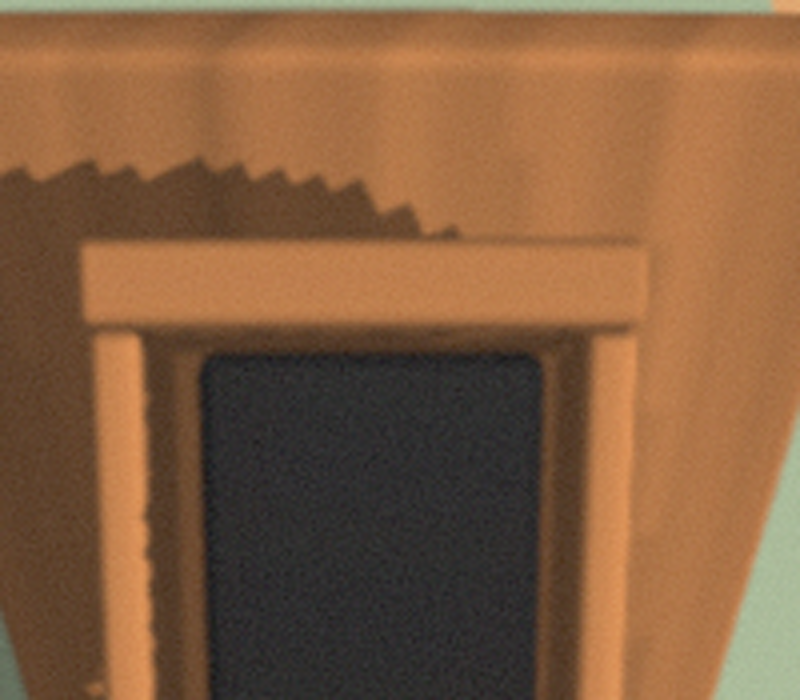

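View pics/s4.png

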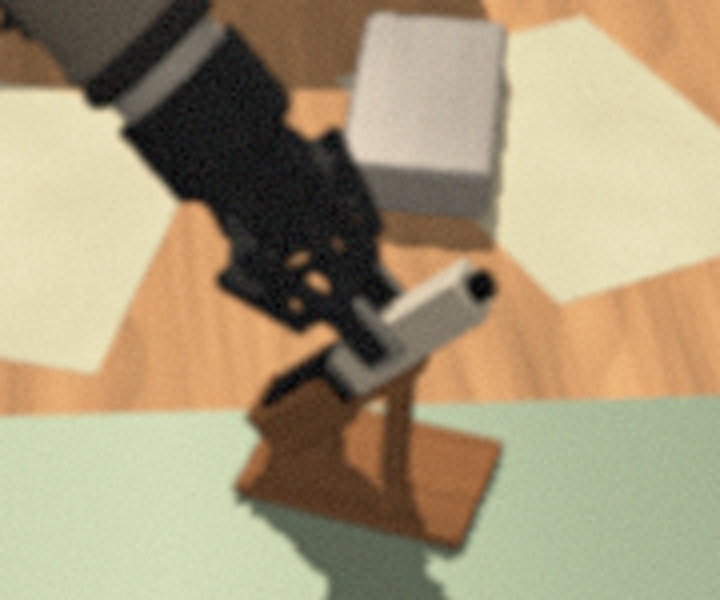

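Emit:
play_rows:
  commands:
    - [[0,0,0],[0.0006,-0.0003,-0.0007],0.1]
    - [[0,0,0],[0.0013,-0.0006,-0.0014],0.1]
    - [[0,0,0],[0.0013,-0.0006,-0.0014],0.1]

```text
clock: 6.58
position: [0.5292, 0.2533, 0.0997]
ee_rot: [0.374, 0.19, 0.904, -0.081]
wrist_force: [-22.6, 2.5, 27.1]
finger_gap: 0.0246
```

Emit:
play_rows:
  commands:
    - [[0,0,0],[-0.0006,0.0003,-0.0007],0.1]
    - [[0,0,0],[-0.0013,0.0006,-0.0014],0.1]
    - [[0,0,0],[-0.0013,0.0006,-0.0014],0.1]

```text
clock: 6.83
position: [0.528, 0.2542, 0.0984]
ee_rot: [0.374, 0.189, 0.904, -0.081]
wrist_force: [-1.9, 1.1, 2.5]
finger_gap: 0.0247
```

Floor contact is felt and the cap is within about 1 mm of the stop, so I release.

Emit:
play_rows:
  commands:
    - [[0,0,0],[0,0,0],0.6]
    - [[0,0,0],[0,0,0],0.6]
    - [[0,0,0],[0,0,0],0.6]
    - [[0,0,0],[0,0,0],0.6]
    - [[0,0,0],[0,0,0],0.6]

```text
clock: 7.25
position: [0.528, 0.2541, 0.0983]
ee_rot: [0.374, 0.19, 0.904, -0.081]
wrist_force: [0.2, 0.1, 0.2]
finger_gap: 0.0511
```

```bash
python3 shot.py w8; python3 st.py
```

```text
[0.52803112 0.25406385 0.0982965 ] 7.25
clock 7.3 pos [0.528  0.2541 0.0983] j [-1.4479  0.6602  0.6468  2.2167  1.1436  0.4272 -0.8589]
toolz pitch below horiz 44.972043119870776 yaw z -24.018514739254208 jaw yaw 66.21917315559126 jaw tilt -0.23791791289034236
marker dir [ 0.6479 -0.2823  0.7074] F [ 0.0889  0.3723 -0.2512] gap 0.05128029936169408
```

View pics/w8.png

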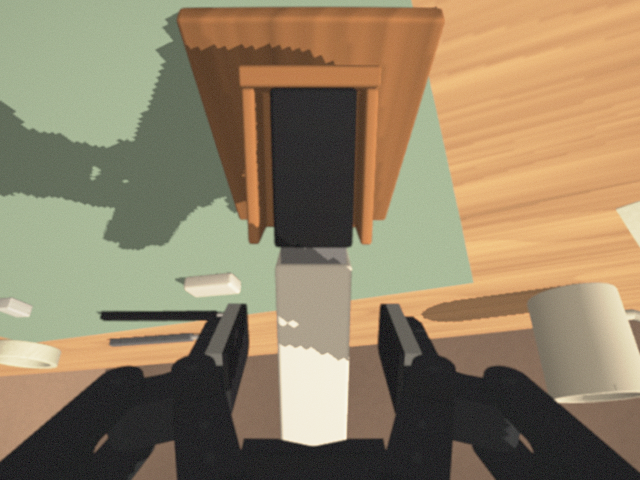

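The marker lies in the channel with its cap end (272..356,88) at the stop, free of the pads. I back off and look.

Emit:
play_rows:
  commands:
    - [[0,0,0],[-0.01,0.0045,0.011],0.7]
    - [[0,0,0],[-0.026,0.0115,0.028],0.7]
    - [[0,0,0],[-0.045,0.02,0.05],0.7]
    - [[0,0,0],[-0.055,0.024,0.07],0.7]
    - [[0,0,0],[-0.055,0.024,0.07],0.7]

```text
clock: 7.72
position: [0.4723, 0.2805, 0.1706]
ee_rot: [0.374, 0.189, 0.904, -0.078]
wrist_force: [1.5, 0.6, -0.3]
finger_gap: 0.0598
```

```bash
python3 st.py
python3 - <<'E'
from h import *
im=manip.read_camera("side")[:,:,::-1]; crop(im,250,60,180,150,4,"pics/s5.png")
E
python3 shot.py w9
```

```text
clock 7.7167 pos [0.4723 0.2805 0.1706] j [-1.5548  0.4434  0.5934  2.2293  0.973   0.6621 -0.6887]
toolz pitch below horiz 45.056455762043974 yaw z -23.615348908412983 jaw yaw 66.36322460247665 jaw tilt 0.021384304462378868
marker dir [ 0.6483 -0.284   0.7064] F [ 1.4614  0.621  -0.2599] gap 0.05976457706495989
[0.47281309 0.27964975 0.16945044] 7.7667
```

View pics/s5.png

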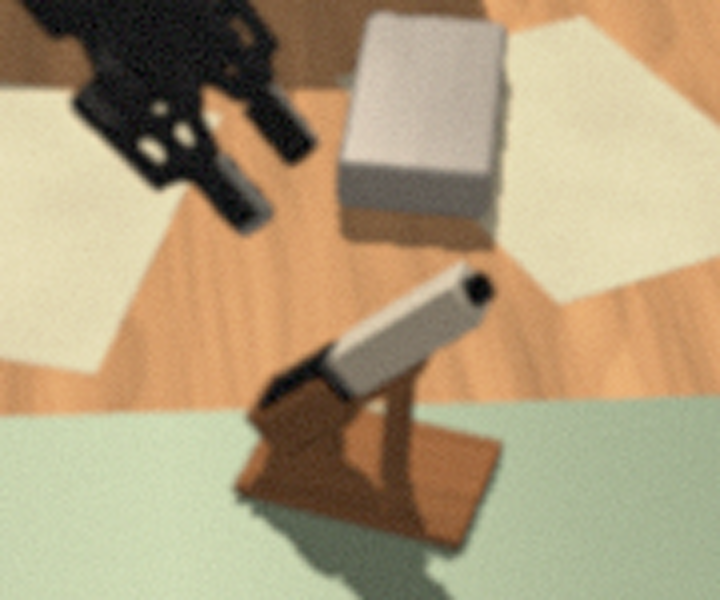

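View pics/w9.png

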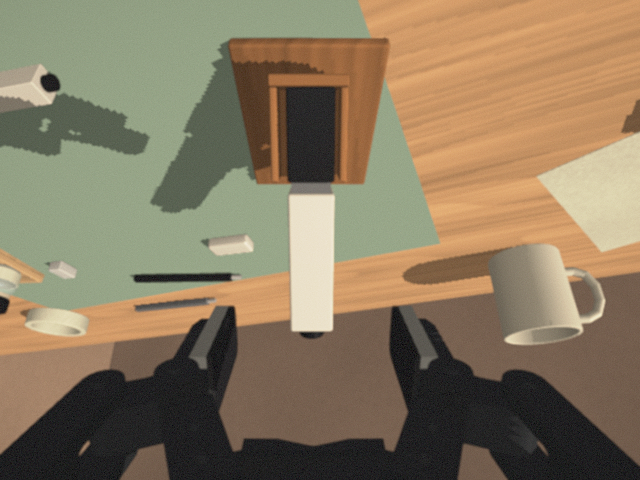

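The side view shows it lying home in the rest: cap in the channel, tail stub at (478,290) in the crop, gripper clear. Next is a fresh grasp with the tool pointing straight down.

Emit:
play_rows:
  commands:
    - [[2.8,6.4,0],[0,0,0.02],0.7]
    - [[5.6,12.8,0],[0.01,-0.004,0.04],0.7]
    - [[8.4,19.2,0],[0.02,-0.008,0.06],0.7]
    - [[11.2,25.6,0],[0.04,-0.015,0.07],0.7]
    - [[14,32,0],[0.06,-0.023,0.07],0.7]

```text
clock: 8.23
position: [0.5232, 0.2592, 0.236]
ee_rot: [0.18, 0.204, 0.961, -0.045]
wrist_force: [0.7, 1.1, 0.5]
finger_gap: 0.0597
```

```bash
python3 st.py
```

```text
clock 8.2333 pos [0.5232 0.2592 0.236 ] j [-1.1121  0.2772  0.4323  1.9767  0.3229  0.7848  0.2338]
toolz pitch below horiz 68.58750860613138 yaw z -26.070429672039875 jaw yaw 65.86027523363578 jaw tilt -0.7569332756307354
marker dir [ 0.8516 -0.3764  0.3648] F [0.6926 1.1269 0.4839] gap 0.059656240542630655
```

Emit:
play_rows:
  commands:
    - [[2.9,6.5,0],[0.008,-0.005,0],0.7]
    - [[5.8,13,0],[0.016,-0.01,-0.01],0.7]
    - [[8.7,19.5,0],[0.016,-0.01,-0.03],0.7]
    - [[8.7,19.5,0],[0.016,-0.01,-0.05],0.7]
    - [[8.7,19.5,0],[0.016,-0.01,-0.05],0.7]

```text
clock: 8.65
position: [0.5396, 0.2439, 0.1807]
ee_rot: [-0.003, 0.21, 0.978, -0.01]
wrist_force: [-1.3, -0.3, -1.1]
finger_gap: 0.0597
```

```bash
python3 shot.py w10;python3 st.py
```

```text
[0.53956562 0.24394843 0.18073523] 8.65
clock 8.7 pos [0.5389 0.2459 0.1825] j [-0.7724  0.4303  0.3051  1.8278 -0.1439  0.9225  0.7454]
toolz pitch below horiz 88.87371902262927 yaw z -117.40025468069935 jaw yaw 65.88046750705303 jaw tilt -1.1244356215000022
marker dir [ 0.9127 -0.4087 -0.0011] F [-0.0748  0.6381  0.499 ] gap 0.059640876547276435
```

View pics/w10.png

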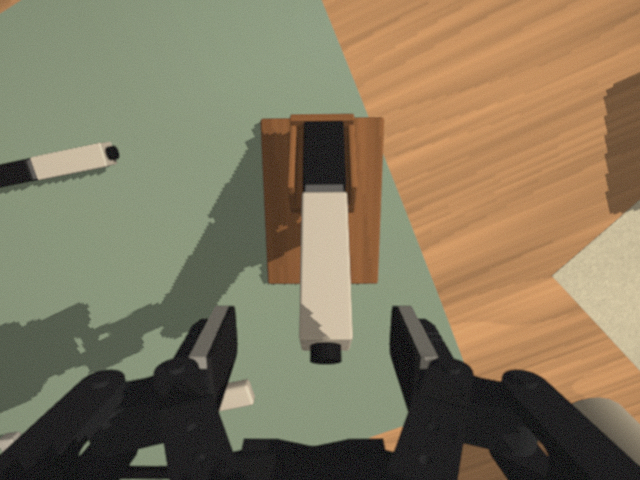

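Emit:
play_rows:
  commands:
    - [[1,-0.5,0.4],[0.001,0.003,-0.02],0.7]
    - [[1,-0.5,0.4],[0.001,0.003,-0.02],0.7]
    - [[1,-0.5,0.4],[0.001,0.003,-0.02],0.7]

```text
clock: 8.95
position: [0.5385, 0.2491, 0.162]
ee_rot: [-0.001, 0.205, 0.979, -0.001]
wrist_force: [0.9, 0.8, -0.2]
finger_gap: 0.0598
```

```bash
python3 shot.py w11;python3 st.py
python3 - <<'E'
from h import *
im=cv2.imread("pics/w11.png"); crop(im,220,80,200,300,2,"pics/c14.png")
E
```

```text
[0.53849026 0.24911667 0.16202277] 8.95
clock 9.0 pos [0.5392 0.2496 0.163 ] j [-0.7626  0.4496  0.2925  1.849  -0.1643  0.8672  0.7673]
toolz pitch below horiz 89.94172694082594 yaw z -112.77140282439228 jaw yaw 66.35917417191285 jaw tilt -0.058266350344748676
marker dir [ 0.9161 -0.401   0.    ] F [ 0.1554 -0.0008  0.115 ] gap 0.059929896529520785
```

View pics/c14.png

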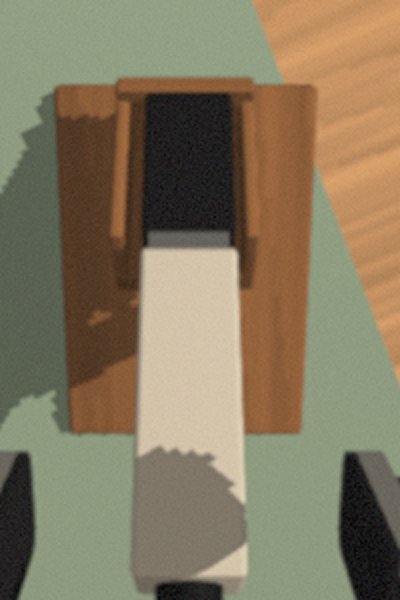

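Centred and aligned (marker midline at column 314, jaws symmetric). Descending.

Emit:
play_rows:
  commands:
    - [[0,0,0],[0,0,-0.02],0.7]
    - [[0,0,0],[0,0,-0.04],0.7]
    - [[0,0,0],[0,0,-0.055],0.7]
    - [[0,0,0],[0,0,-0.059],0.7]
    - [[0,0,0],[0,0,-0.059],0.7]

```text
clock: 9.42
position: [0.5387, 0.2502, 0.1042]
ee_rot: [-0.0, 0.204, 0.979, -0.001]
wrist_force: [0.9, 0.7, 0.2]
finger_gap: 0.0599
```

```bash
python3 st.py
python3 - <<'E'
from h import *
im=manip.read_camera("side")[:,:,::-1]; crop(im,250,60,180,150,4,"pics/s6.png")
E
```

```text
clock 9.4167 pos [0.5387 0.2502 0.1042] j [-0.7426  0.529   0.2674  1.885  -0.1946  0.7542  0.7919]
toolz pitch below horiz 89.89561337134221 yaw z -120.2671771376566 jaw yaw 66.42688115580279 jaw tilt -0.10367499976050043
marker dir [ 0.9166 -0.3999 -0.0002] F [0.9248 0.6569 0.1543] gap 0.05989936920711926
```

View pics/s6.png

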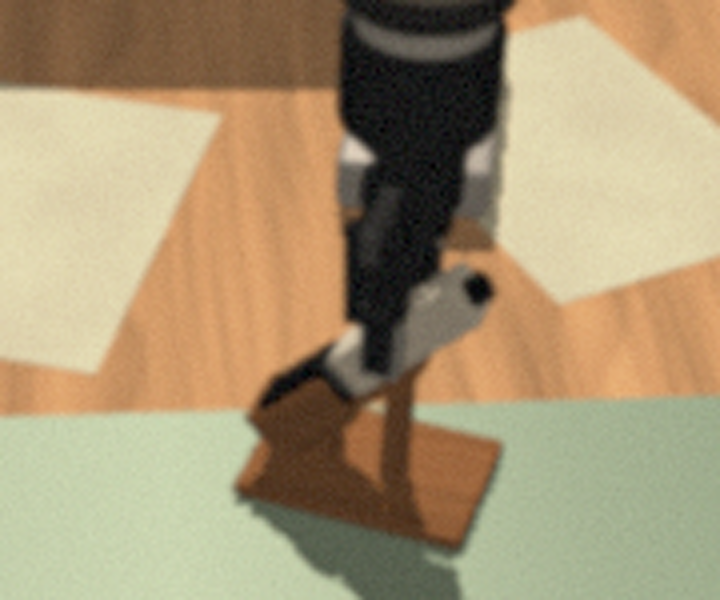

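Positioned over the exposed barrel; closing.

Emit:
play_rows:
  commands:
    - [[0,0,0],[0.0004,-0.0004,0],0.1]
    - [[0,0,0],[0.0004,-0.0004,0],0.1]
    - [[0,0,0],[0.0004,-0.0004,0],0.1]
    - [[0,0,0],[0.0004,-0.0004,0],0.1]
    - [[0,0,0],[0.0004,-0.0004,0],0.1]

```text
clock: 9.88
position: [0.5405, 0.2503, 0.1065]
ee_rot: [0.001, 0.205, 0.979, 0.0]
wrist_force: [-1.8, -0.5, 6.7]
finger_gap: 0.025
```

```bash
python3 st.py
```

```text
clock 9.8833 pos [0.5405 0.2503 0.1065] j [-0.7415  0.5265  0.2681  1.8824 -0.1946  0.7558  0.7926]
toolz pitch below horiz 89.88207183472365 yaw z 15.536291336922703 jaw yaw 66.3896639000681 jaw tilt 0.07444895678616328
marker dir [ 0.9163 -0.4005  0.0016] F [-1.7832 -0.5164  6.7489] gap 0.024996716356054754
```

Emit:
play_rows:
  commands:
    - [[0,0,0],[0,0,0.015],0.1]
    - [[0,0,0],[0,0,0.04],0.1]
    - [[0,0,0],[0,0,0.075],0.1]
    - [[0,0,0],[0,0,0.11],0.1]
    - [[0,0,0],[0,0,0.12],0.1]

```text
clock: 10.3
position: [0.5431, 0.251, 0.2323]
ee_rot: [0.004, 0.205, 0.979, 0.003]
wrist_force: [0.9, 0.1, -0.5]
finger_gap: 0.0252
```

```bash
python3 shot.py w12; python3 st.py
python3 - <<'E'
from h import *
im=manip.read_camera("side")[:,:,::-1]; crop(im,250,60,180,150,4,"pics/s7.png")
E
```

```text
[0.5431009  0.25104226 0.23232076] 10.3
clock 10.35 pos [0.5432 0.2512 0.2322] j [-0.7828  0.3703  0.3161  1.7875 -0.1351  0.9936  0.744 ]
toolz pitch below horiz 89.36239982214369 yaw z 29.643234225512895 jaw yaw 66.35724107984889 jaw tilt 0.5111266658575521
marker dir [ 0.916  -0.4011  0.0067] F [0.39   0.2177 1.1887] gap 0.02522106381892069
```

View pics/s7.png

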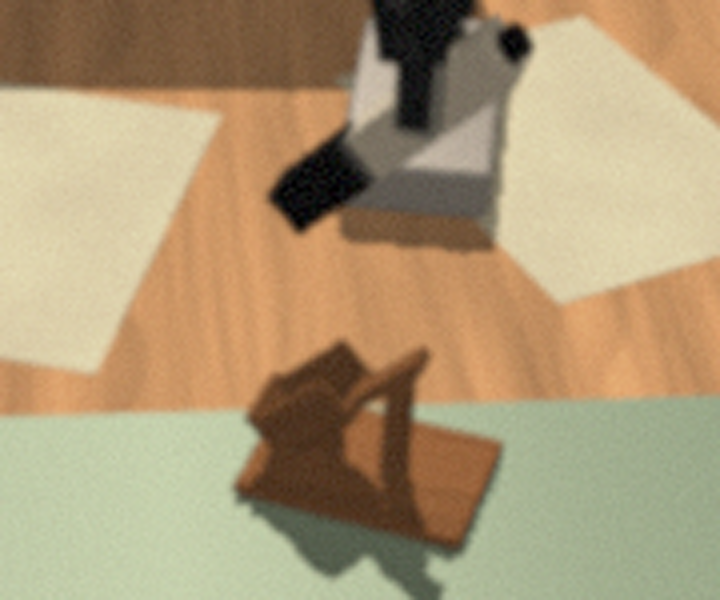

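View pics/w12.png

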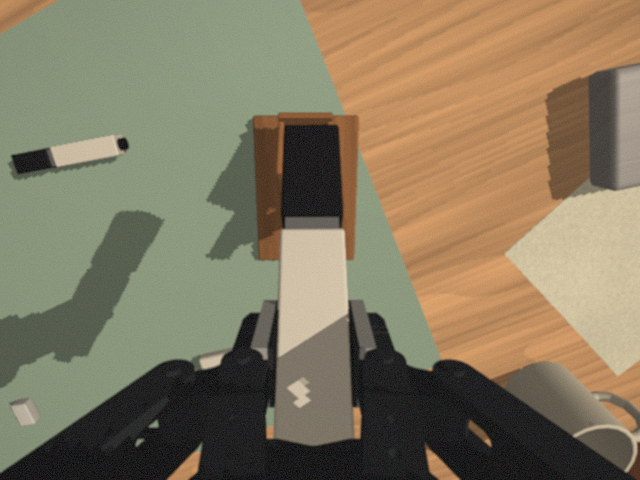

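```bash
cat > fitm.py <<'E'
from h import *
from scipy.optimize import least_squares
C=manip.get_calibration("wrist")
M=np.linalg.inv(C["hand_eye"]); K=np.array([[C["fx"],0,C["cx"]],[0,C["fy"],C["cy"]],[0,0,1]]); T=(K,np.array([C["k1"],0,0,0,0.]),M[:3,:3],M[:3,3])
# marker in tool: cap end centre = o + ...; axis dir toward cap = (cos th,0,sin th) ; top normal=(sin th,0,-cos th)
def mp(p,s,n,w):
    x,z,th,y0=p; c,si=np.cos(th),np.sin(th)
    return np.array([x-s*c+n*si, y0+w, z-s*si-n*c])
def fit(sn,px,p0):
    r=least_squares(lambda p:(proj(T,[mp(p,*a) for a in sn])-px).ravel(),p0,loss="soft_l1")
    return r.x,r.fun.reshape(-1,2)
E
python3 - <<'E'
from fitm import *
np.set_printoptions(precision=4,suppress=True)
im=cv2.imread("pics/w12.png"); crop(im,260,105,110,160,4,"pics/c15.png")
E
```

```text
(no output)
```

View pics/c15.png

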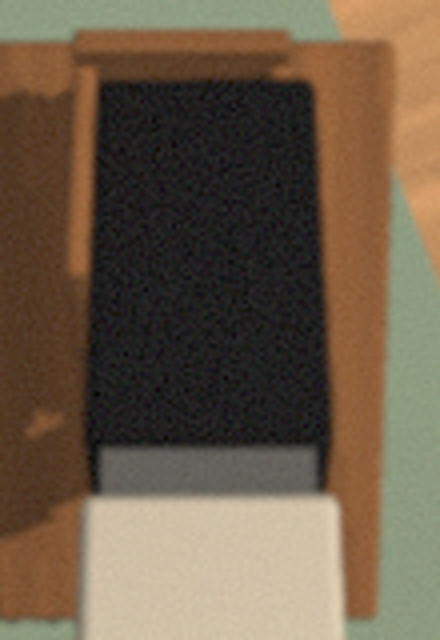

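Run:
```python
from fitm import *
np.set_printoptions(precision=4,suppress=True)
f=lambda L,x,y,k:np.array(L,float)/k+[x-0.5+0.5/k,y-0.5+0.5/k]
px=f([[100,82],[313,80],[88,443],[330,441],[82,495],[339,495]],260,105,4)
sn=[(0,.013,-.013),(0,.013,.013),(.05,.013,-.013),(.05,.013,.013),(.054,.013,-.013),(.054,.013,.013)]
p,res=fit(sn,px,[.065,.07,.78,0]); print(p,np.degrees(p[2]));print(res)
p,res=fit(sn[:4],px[:4],[.065,.07,.78,0]); print(p,np.degrees(p[2]));
# predicted by geometry
```

```text
[0.0654 0.0805 0.7333 0.0003] 42.01635766328311
[[ 0.0106 -0.3076]
 [ 1.4752  0.2768]
 [-0.7908  2.2877]
 [ 0.4052  2.8878]
 [ 0.3705 -2.2464]
 [-1.562  -2.1448]]
[0.0653 0.0847 0.7403 0.0002] 42.41546718537196
```

Emit:
play_rows:
  commands:
    - [[-2.5,-5.8,0],[0,-0.035,0],0.1]
    - [[-5.1,-11.6,0],[0,-0.07,0],0.1]
    - [[-7.7,-17.4,0],[0,-0.105,0],0.1]
    - [[-10.2,-23.2,0],[0,-0.14,0],0.1]
    - [[-12.8,-29,0],[0,-0.175,0],0.1]

```text
clock: 10.82
position: [0.5404, 0.0845, 0.2276]
ee_rot: [0.252, 0.198, 0.946, -0.054]
wrist_force: [0.8, -1.5, -1.0]
finger_gap: 0.025
```

```bash
python3 st.py
```

```text
clock 10.8167 pos [0.5404 0.0845 0.2276] j [-1.0231  0.1518  0.5819  2.2172  0.6341  0.5405  0.1889]
toolz pitch below horiz 60.134895049645536 yaw z -23.843438991581532 jaw yaw 66.30682694649748 jaw tilt -0.0862848477336327
marker dir [ 0.7944 -0.3478  0.498 ] F [ 0.8378 -1.4784 -1.0455] gap 0.024981445709787685
```

Emit:
play_rows:
  commands:
    - [[-1.2,-2.8,0],[-0.003,-0.037,0.005],0.1]
    - [[-2.4,-5.6,0],[-0.006,-0.074,0.01],0.1]
    - [[-3.6,-8.4,0],[-0.009,-0.111,0.01],0.1]
    - [[-4.8,-11.2,0],[-0.012,-0.148,0.01],0.1]
    - [[-6,-13.9,0],[-0.015,-0.185,0.01],0.1]

```text
clock: 11.23
position: [0.5264, -0.0682, 0.2356]
ee_rot: [0.35, 0.195, 0.913, -0.078]
wrist_force: [0.5, 0.4, -0.4]
finger_gap: 0.0251
```

Emit:
play_rows:
  commands:
    - [[0,0,0],[0,-0.037,0],0.1]
    - [[0,0,0],[0,-0.074,0],0.1]
    - [[0,0,0],[0,-0.111,0],0.1]
    - [[0,0,0],[0,-0.148,0],0.1]
    - [[0,0,0],[-0.005,-0.185,0],0.1]

```text
clock: 11.65
position: [0.5245, -0.1961, 0.2324]
ee_rot: [0.346, 0.194, 0.914, -0.084]
wrist_force: [-0.7, 0.1, 0.0]
finger_gap: 0.0248
```

```bash
python3 st.py; python3 st.py|head -1;  python3 - <<'E'
from h import *
for n in ("side","scene"):
    im=manip.read_camera(n)[:,:,::-1]; cv2.imwrite(f"pics/{n}8.png",im)
E
python3 shot.py w13; python3 st.py
```

```text
clock 11.65 pos [ 0.5245 -0.1961  0.2324] j [-0.278   0.0766  0.4341  2.3833  1.6521  0.1688 -0.2956]
toolz pitch below horiz 48.29906887339824 yaw z -25.614747410150148 jaw yaw 65.62385061246107 jaw tilt -1.103364326010063
marker dir [ 0.6855 -0.2965  0.665 ] F [-0.6583  0.0771  0.0262] gap 0.02483472590225591
clock 11.65 pos [ 0.5245 -0.1961  0.2324] j [-0.278   0.0766  0.4341  2.3833  1.6521  0.1688 -0.2956]
[ 0.52393492 -0.19731066  0.23242749] 11.75
clock 11.8 pos [ 0.5246 -0.1958  0.2327] j [-0.279   0.0759  0.4345  2.3834  1.6513  0.1689 -0.2963]
toolz pitch below horiz 48.27771137625137 yaw z -25.57020211162362 jaw yaw 65.58396442054732 jaw tilt -1.0289503147829175
marker dir [ 0.6847 -0.2977  0.6653] F [-0.6104 -0.4377 -0.3486] gap 0.024987397519058617
```

View pics/side8.png

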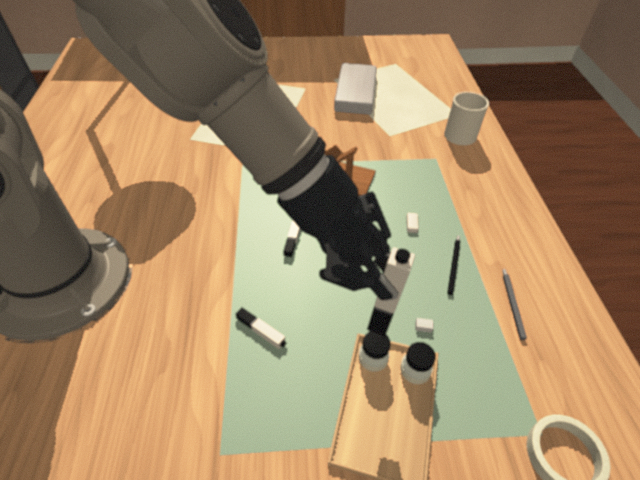

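View pics/scene8.png

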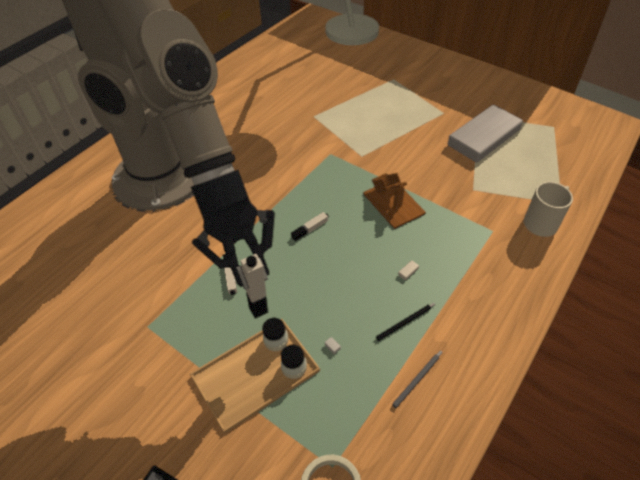

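View pics/w13.png

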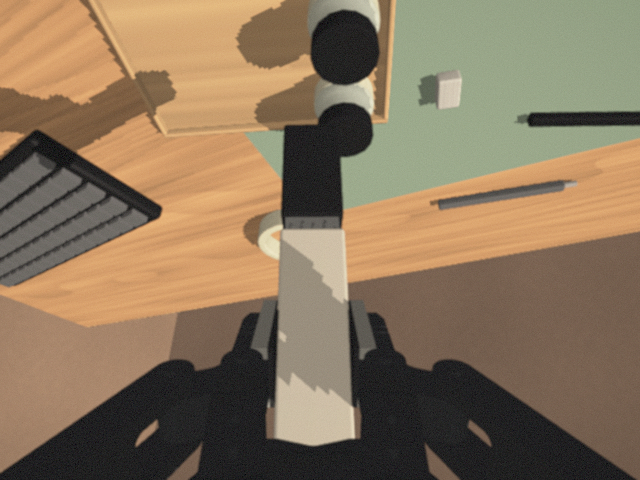

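The joints show joint 6 down at its lower limit (0.169), because the tool heading nearly matches the forearm here. I identify the arm's kinematics from my logged states so I can choose a reachable heading.

```bash
cat > kin.py <<'E'
from h import *
import json,glob
from scipy.optimize import least_squares
def Rz(a): return R.from_euler('z',a).as_matrix()
def Ry(a): return R.from_euler('y',a).as_matrix()
def fk(q,k):
    b,h,L1,L2,d,e1,e2,f=k
    A=Rz(q[0]+b)@Ry(q[1])
    p=np.array([0,0,h])
    A=A@Rz(q[2]); p=p+A@np.array([e1,0,L1])
    A=A@Ry(q[3]); p=p+A@np.array([e2,0,L2])
    A=A@Rz(q[4])@Ry(q[5]); 
    A=A@Rz(q[6]+f); p=p+A@np.array([0,0,d])
    return p,A
D=[json.load(open(g)) for g in sorted(glob.glob("pics/w*.json"))]
def res(k):
    o=[]
    for s in D:
        p,A=fk(s["joint_positions"],k); q=np.array(s["ee_rot"]); m=R.from_quat(q[[1,2,3,0]]).as_matrix()
        o+=[*(p-s["position"]),*(.2*(A-m)).ravel()]
    return np.array(o)
best=None
for f0 in (0,1.57,3.14,-1.57):
    r=least_squares(res,[2.408,.34,.42,.4,.3,0,0,f0])
    if best is None or r.cost<best.cost: best=r
k=best.x
if __name__=="__main__":
    np.set_printoptions(precision=4,suppress=True); print(k,best.cost,abs(best.fun).max())
E
python3 kin.py
```

```text
[ 0.1316  1.3827 -0.6187  0.5001  0.1955  0.2643  0.0558 -0.7795] 0.6034670672975604 0.47585743755699905
```

```bash
python3 - <<'E'
s=open('kin.py').read()
s=s.replace("def fk(q,k):","SG=[1]*7\ndef fk(q,k):\n    q=np.array(q)*SG")
i=s.index("best=None")
s=s[:i]+'''import itertools,os
def solve():
    global SG
    best=None
    for s1,s3,s5,s7 in itertools.product([1,-1],repeat=4):
        SG=[s1,1,s3,1,s5,1,s7]
        for f0 in (0,1.57,3.14,-1.57):
            r=least_squares(res,[0.1 if s1<0 else 2.4,.34,.42,.4,.3,0,0,f0],max_nfev=60)
            if best is None or r.cost<best[0]: best=(r.cost,r.x.tolist(),SG,abs(r.fun).max())
    json.dump(best,open("kin.json","w")); return best
if not os.path.exists("kin.json"): solve()
b_=json.load(open("kin.json")); k=np.array(b_[1]); SG=b_[2]
if __name__=="__main__":
    np.set_printoptions(precision=4,suppress=True); print(b_)
'''
open('kin.py','w').write(s)
E
python3 kin.py
```

```text
[0.0022295755731746797, [-0.0973585233132365, 0.2770055997974072, 0.5465483419366454, 0.4397853554219515, 0.3320316713807299, 0.022168531004616545, -0.02419133848550345, 1.4884565967020662], [-1, 1, -1, 1, -1, 1, -1], 0.01803556031299915]
```

```bash
cat > kin2.py <<'E'
from h import *
import json,glob
from scipy.optimize import least_squares
SG=np.array([-1,1,-1,1,-1,1,-1])
Z=lambda a:R.from_euler('z',a).as_matrix(); Y=lambda a:R.from_euler('y',a).as_matrix()
def fk(q,k):
    q=np.array(q)*SG+np.r_[k[0],k[1:6],k[6]]
    t=k[7:].reshape(4,3)
    A=Z(q[0]); p=A@t[0]; A=A@Y(q[1])@Z(q[2]); p=p+A@t[1]; A=A@Y(q[3])@Z(q[4]); p=p+A@t[2]; A=A@Y(q[5])@Z(q[6]); p=p+A@t[3]
    return p,A
D=[json.load(open(g)) for g in sorted(glob.glob("pics/w*.json"))]
def res(k):
    o=[]
    for s in D:
        p,A=fk(s["joint_positions"],k); q=np.array(s["ee_rot"]); m=R.from_quat(q[[1,2,3,0]]).as_matrix()
        o+=[*(p-s["position"]),*(.2*(A-m)).ravel()]
    return np.array(o)
k0=np.r_[-.097,0,0,0,0,0,1.488,0,0,.277,0.02,0,.547,-.024,0,.44,0,0,.332]
r=least_squares(lambda k:np.r_[res(k),1e-3*(k-k0)],k0); k=r.x
if __name__=="__main__":
    np.set_printoptions(precision=4,suppress=True); print(k[:7],k[7:].reshape(4,3)); e=res(k).reshape(-1,12); print(abs(e[:,:3]).max(1),abs(e[:,3:]).max(1)/.2)
E
python3 kin2.py; python3 -c "
import json,glob
for g in sorted(glob.glob('pics/w*.json')): s=json.load(open(g)); print(g[-8:],[round(v,3) for v in s['joint_positions']],[round(v,3) for v in s['position']],round(max(map(abs,s['joint_vel'])),3))"
```

```text
[-0.      0.      0.     -0.     -0.      0.      1.5708] [[ 0.     -0.0305  0.2871]
 [ 0.     -0.0314  0.5418]
 [-0.     -0.0003  0.4725]
 [ 0.      0.      0.31  ]]
[0. 0. 0. 0. 0. 0. 0. 0. 0. 0. 0. 0. 0.] [0. 0. 0. 0. 0. 0. 0. 0. 0. 0. 0. 0. 0.]
/w1.json [-0.77, 0.232, 0.166, 1.849, -0.04, 1.066, 0.556] [0.473, 0.267, 0.276] 0.486
w10.json [-0.769, 0.433, 0.306, 1.828, -0.145, 0.921, 0.747] [0.54, 0.244, 0.181] 0.079
w11.json [-0.762, 0.451, 0.292, 1.85, -0.164, 0.867, 0.767] [0.538, 0.249, 0.162] 0.031
w12.json [-0.783, 0.37, 0.316, 1.787, -0.135, 0.994, 0.744] [0.543, 0.251, 0.232] 0.169
w13.json [-0.272, 0.076, 0.43, 2.383, 1.651, 0.169, -0.296] [0.524, -0.197, 0.232] 0.172
/w2.json [-0.349, 0.172, 0.334, 2.118, -0.066, 0.863, 1.453] [0.457, -0.041, 0.205] 0.11
/w3.json [-0.732, 0.303, 0.294, 1.937, -0.108, 0.92, 0.764] [0.501, 0.197, 0.209] 0.647
/w4.json [-1.489, 0.486, 0.612, 2.22, 1.017, 0.593, -0.679] [0.502, 0.263, 0.159] 0.072
/w5.json [-1.45, 0.586, 0.63, 2.214, 1.086, 0.491, -0.771] [0.523, 0.257, 0.124] 0.018
/w6.json [-1.44, 0.641, 0.644, 2.214, 1.13, 0.439, -0.83] [0.53, 0.253, 0.105] 0.03
/w7.json [-1.444, 0.655, 0.645, 2.216, 1.139, 0.43, -0.849] [0.529, 0.254, 0.1] 0.007
/w8.json [-1.448, 0.66, 0.647, 2.217, 1.144, 0.427, -0.859] [0.528, 0.254, 0.098] 0.001
/w9.json [-1.554, 0.446, 0.594, 2.23, 0.975, 0.659, -0.691] [0.473, 0.28, 0.169] 0.051
```

Exact kinematic model found. Now I search for feasible headings at the tray target.

```bash
cat > ik.py <<'E'
from kin2 import *
lo=np.array([-2.96,-.34,-1.41,.24,-1.37,.17,-2.96]);hi=np.array([2.96,2.1,1.46,2.44,4.51,1.92,2.96])
def Rt(head,pitch):  # tool z heading, pitch below horiz, jaw level; tool y at head+90
    h,p=np.radians(head),np.radians(pitch)
    z=np.array([np.cos(h)*np.cos(p),np.sin(h)*np.cos(p),-np.sin(p)]); y=np.array([-np.sin(h),np.cos(h),0]); return np.c_[np.cross(y,z),y,z]
def ik(pos,Rm,q0,mar=.03):
    f=lambda q:(lambda pA:np.r_[pA[0]-pos,.3*R.from_matrix(pA[1].T@Rm).as_rotvec()])(fk(q,k))
    r=least_squares(lambda q:np.r_[f(q)*100,.02*(q-q0)],np.clip(q0,lo+mar+1e-3,hi-mar-1e-3),bounds=(lo+mar,hi-mar))
    e=f(r.x); return r.x,np.abs(e).max()
E
cat > scan.py <<'E'
from ik import *
np.set_printoptions(precision=2,suppress=True)
q0=np.array(manip.read_state()["joint_positions"])
rng=np.random.default_rng(0)
for head in (20,0,-24,-40,-50,-60,-70,-80):
  hd=np.radians(head); cap=np.array([.529,-.301])
  for z in (.105,.2):
    pos=np.r_[cap-.0086*np.array([np.cos(hd),np.sin(hd)]),z]
    S=[]
    for s in [q0]+[lo+rng.random(7)*(hi-lo) for _ in range(14)]:
        q,e=ik(pos,Rt(head,45),s)
        if e<2e-3: S.append((np.abs(q-q0).max(),q))
    S.sort(key=lambda a:a[0]); print(head,z,len(S),S[0] if S else None)
E
python3 scan.py
```

```text
20 0.105 11 (np.float64(2.0811136522945324), array([ 1.72,  1.12, -1.38,  2.08,  1.09,  0.42,  1.78]))
20 0.2 6 (np.float64(2.5144209567099667), array([ 1.75,  0.85, -1.38,  2.05,  0.46,  0.4 ,  2.22]))
0 0.105 8 (np.float64(1.8209098812583084), array([ 1.32,  0.63, -0.81,  2.25,  3.47,  0.2 , -1.16]))
0 0.2 4 (np.float64(1.9938314995637296), array([ 1.71,  0.72, -1.38,  2.19,  1.4 ,  0.26,  0.94]))
-24 0.105 12 (np.float64(1.1305696783343195), array([ 0.85,  0.49, -0.51,  2.36,  2.75,  0.49, -1.07]))
-24 0.2 11 (np.float64(1.104611399301172), array([ 0.83,  0.25, -0.46,  2.32,  2.65,  0.22, -1.03]))
-40 0.105 13 (np.float64(0.8185712071244636), array([ 0.54,  0.47, -0.33,  2.36,  2.32,  0.6 , -1.07]))
-40 0.2 9 (np.float64(0.5415654747457678), array([ 0.17,  0.23,  0.09,  2.34,  2.05,  0.33, -0.84]))
-50 0.105 11 (np.float64(0.7332654100260091), array([ 0.41,  0.48, -0.29,  2.33,  2.04,  0.67, -1.03]))
-50 0.2 12 (np.float64(0.4329312380850885), array([-0.12,  0.26,  0.32,  2.32,  1.72,  0.4 , -0.73]))
-60 0.105 10 (np.float64(0.7755908071831038), array([ 0.06,  0.49,  0.05,  2.29,  1.8 ,  0.61, -1.07]))
-60 0.2 7 (np.float64(0.3440243972878073), array([-0.31,  0.31,  0.48,  2.27,  1.42,  0.47, -0.64]))
-70 0.105 9 (np.float64(0.6747059222145648), array([ 0.12,  0.52, -0.08,  2.21,  1.54,  0.75, -0.97]))
-70 0.2 7 (np.float64(0.46110248011744126), array([-0.33,  0.36,  0.46,  2.2 ,  1.19,  0.59, -0.59]))
-80 0.105 6 (np.float64(0.5553996550816258), array([-0.33,  0.6 ,  0.45,  2.16,  1.17,  0.56, -0.85]))
-80 0.2 9 (np.float64(0.6126482807516187), array([-0.26,  0.39,  0.35,  2.12,  1.04,  0.75, -0.6 ]))
```

```bash
cat > goto.py <<'E'
import sys
from ik import *
np.set_printoptions(precision=4,suppress=True)
def go(pos,head,pitch):
    s=manip.read_state();q=np.array(s["ee_rot"]);m=R.from_quat(q[[1,2,3,0]]).as_matrix()
    print("rotvec deg",np.degrees(R.from_matrix(Rt(head,pitch)@m.T).as_rotvec()).round(2),"shift",np.array(pos)-s["position"])
if __name__=="__main__":
    a=list(map(float,sys.argv[1:])); go(a[:3],a[3],a[4])
E
python3 goto.py .525 -.2936 .2 -60 45
```

```text
rotvec deg [ -1.47  -3.18 -35.54] shift [ 0.0004 -0.0978 -0.0327]
```

Emit:
play_rows:
  commands:
    - [[-0.3,-0.6,-7],[0,-0.015,0],0.1]
    - [[-0.6,-1.3,-14],[0,-0.035,0],0.1]
    - [[-0.9,-1.9,-21],[0,-0.055,0],0.1]
    - [[-1.2,-2.5,-28],[0,-0.075,0],0.1]
    - [[-1.5,-3.2,-35],[0,-0.098,0],0.1]

```text
clock: 12.22
position: [0.525, -0.2911, 0.2319]
ee_rot: [0.332, 0.458, 0.802, -0.19]
wrist_force: [0.5, 0.2, -0.7]
finger_gap: 0.0247
```

```bash
python3 st.py; python3 goto.py .525 -.2936 .19 -60 45
```

```text
clock 12.2167 pos [ 0.525  -0.2911  0.2319] j [-0.315   0.2377  0.4716  2.2517  1.2974  0.5126 -0.4736]
toolz pitch below horiz 45.00801295950363 yaw z -59.51507101730655 jaw yaw 30.52756558809437 jaw tilt -0.04262466959702755
marker dir [ 0.3597 -0.6089  0.707 ] F [ 0.527   0.1646 -0.6664] gap 0.024742451861063136
rotvec deg [ 0.01 -0.04 -0.53] shift [ 0.     -0.0025 -0.0419]
```

Reached with joint 6 well inside its range. I lower a little and check how upright the marker is.

Emit:
play_rows:
  commands:
    - [[0,0,0],[0,-0.0025,-0.02],0.1]
    - [[0,0,0],[0,-0.0025,-0.04],0.1]
    - [[0,0,0],[0,-0.0025,-0.06],0.1]
    - [[0,0,0],[0,-0.0025,-0.075],0.1]
    - [[0,0,0],[0,-0.0025,-0.075],0.1]

```text
clock: 12.63
position: [0.5244, -0.2905, 0.1538]
ee_rot: [0.33, 0.455, 0.805, -0.191]
wrist_force: [0.4, 0.1, -1.1]
finger_gap: 0.0252
```

```bash
python3 - <<'E'
from h import *
for n,b in (("side",(300,230,180,240)),("scene",(170,230,180,200))):
    im=manip.read_camera(n)[:,:,::-1]; cv2.imwrite(f"pics/{n}9.png",im); crop(im,*b,3 if n=="scene" else 2.5,f"pics/{n}9c.png")
E
python3 shot.py w14; python3 st.py
```

```text
[ 0.52529908 -0.29196088  0.15666801] 12.7333
clock 12.7833 pos [ 0.5257 -0.2924  0.1575] j [-0.2851  0.4078  0.4611  2.2973  1.6451  0.4328 -0.9048]
toolz pitch below horiz 44.96857161456284 yaw z -59.42038958449401 jaw yaw 30.664350843006414 jaw tilt -0.08483335074284562
marker dir [ 0.3613 -0.6074  0.7075] F [-0.5927  0.0443 -1.021 ] gap 0.02452809348875981
```

View pics/side9c.png

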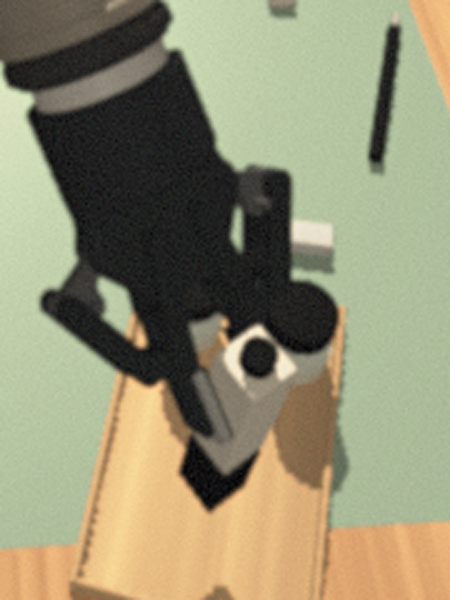

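View pics/scene9c.png

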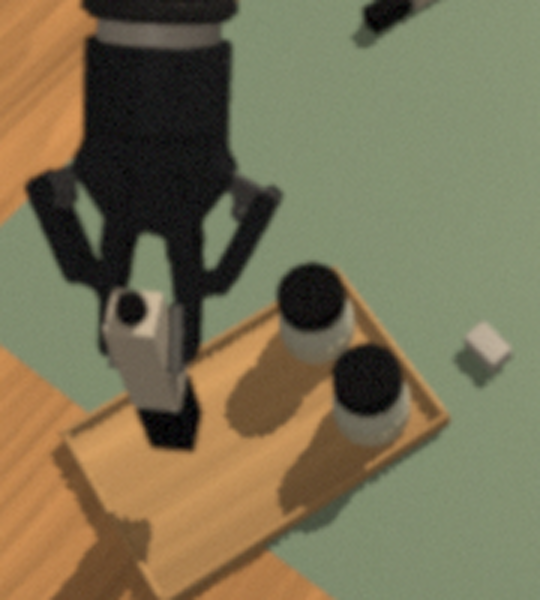

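View pics/w14.png

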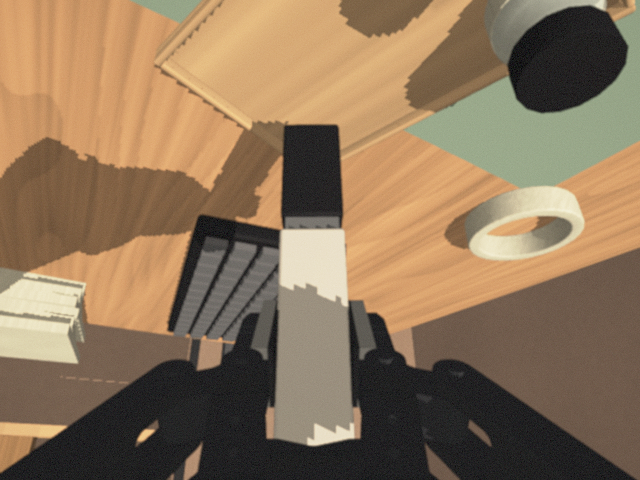

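```bash
cat > ov.py <<'E'
from h import *
import json
np.set_printoptions(precision=4,suppress=True)
def corners(cap,tx,ty,yaw):  # axis tilt vector (dx,dy per unit z)
    a=np.array([tx,ty,1.]);a/=np.linalg.norm(a)
    u=np.array([np.cos(yaw),np.sin(yaw),0]);u-=a*(u@a);u/=np.linalg.norm(u);v=np.cross(a,u)
    o={}
    for nm,s in (("c",0.),("e",.05),("b",.054),("t",.142)):
        for i,(p,q) in enumerate([(1,1),(-1,1),(-1,-1),(1,-1)]): o[nm+str(i)]=cap+a*s+.013*(p*u+q*v)
    o["stub"]=cap+a*.15
    return o
if __name__=="__main__":
    st=json.load(open("pics/w14.json")); p=np.array(st["position"]); h=np.radians(-59.4)
    cap=p+.0086*np.array([np.cos(h),np.sin(h),0])-[0,0,.101]
    o=corners(cap,0,0,h); print(cap)
    for n,b,f in (("side",(300,230,180,240),3),("scene",(170,230,180,200),3)):
        im=cv2.imread(f"pics/{n}9.png"); x,y,w,hh=b
        big=cv2.resize(im[y:y+hh,x:x+w],None,fx=f,fy=f,interpolation=cv2.INTER_CUBIC)
        C=cam(n)
        for kx,P in o.items():
            u=(proj(C,[P])[0]-[x,y]+.5)*f
            cv2.circle(big,(int(u[0]),int(u[1])),2,{"c":(0,0,255),"t":(0,255,0),"s":(255,0,0)}.get(kx[0],(255,255,0)),-1)
            if kx[0] in "ct": cv2.putText(big,kx,(int(u[0])+3,int(u[1])),0,.4,(0,255,255),1)
        cv2.imwrite(f"pics/{n}9o.png",big[:600])
E
python3 ov.py
```

```text
[ 0.5297 -0.2994  0.0557]
```

View pics/side9o.png

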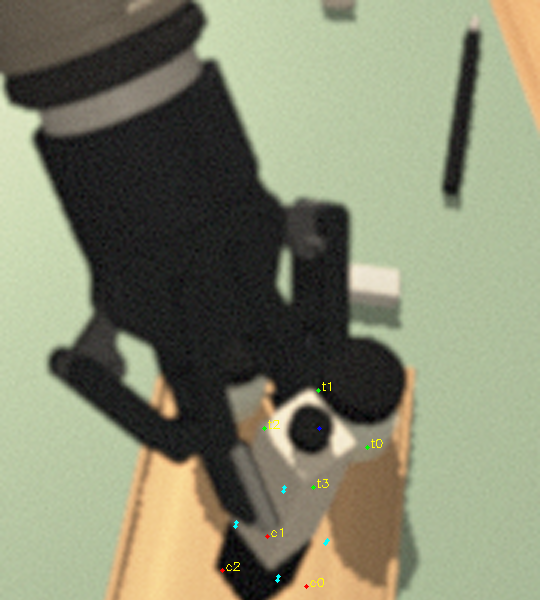

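View pics/scene9o.png

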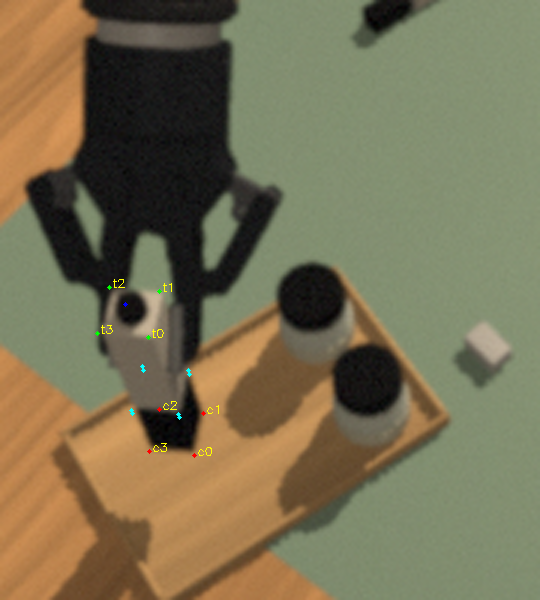

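Run:
```python
from ov import *
from scipy.optimize import least_squares
S=cam("scene");D=cam("side"); h=np.radians(-59.4)
g=lambda L,x,y,f:{k:np.array(v)/f+[x-.5,y-.5] for k,v in L.items()}
so=g({"c3":(152,443),"c0":(193,449),"c1":(200,408),"t2":(108,289),"t1":(162,291),"stub":(131,308)},170,230,3)
do=g({"c3":(210*1.2,510*1.2),"c2":(182*1.2,468*1.2),"t2":(266,428),"t1":(308,390),"t0":(360,434),"stub":(312,428)},300,230,3)
def f(p,ret=0):
    o=corners(p[:3],p[3],p[4],h)
    # per-camera 2D offset (calib) p[5:9]
    r=[proj(S,[o[k]])[0]-v-p[5:7] for k,v in so.items()]+[proj(D,[o[k]])[0]-v-p[7:9] for k,v in do.items()]
    return np.array(r) if ret else np.r_[np.ravel(r),.5*p[5:9]]
r=least_squares(f,np.r_[.5297,-.2994,.0557,0,0,0,0,0,0]);print(r.x);print(f(r.x,1))
t=r.x[3:5];H=np.array([np.cos(h),np.sin(h)]);print("tilt deg along heading",np.degrees(t@H),"lateral",np.degrees(t@[-H[1],H[0]]))
```

```text
[ 0.5267 -0.2924  0.0454  0.0132 -0.0106  2.5154  0.295  -1.4503  0.5962]
[[-0.7059  0.8722]
 [ 0.2969  0.2857]
 [ 0.8257  0.0687]
 [ 1.3336 -0.4542]
 [-0.1762  0.3201]
 [-0.9453 -1.0187]
 [ 0.3224 -0.1204]
 [-0.9066 -0.2531]
 [-2.0778 -1.1127]
 [ 1.6394 -0.6151]
 [ 0.1367  3.2987]
 [ 0.5234 -1.0484]]
tilt deg along heading 0.9066651455871977 lateral 0.3409767270339493
```

Held within about 1° of vertical by the fit. Lowering towards the tray floor.

Emit:
play_rows:
  commands:
    - [[0,0,0],[0,-0.001,-0.012],0.1]
    - [[0,0,0],[0,-0.001,-0.024],0.1]
    - [[0,0,0],[0,-0.001,-0.034],0.1]
    - [[0,0,0],[0,-0.001,-0.04],0.1]
    - [[0,0,0],[0,-0.001,-0.04],0.1]

```text
clock: 13.2
position: [0.526, -0.2929, 0.1178]
ee_rot: [0.333, 0.457, 0.803, -0.19]
wrist_force: [-0.5, 0.4, -1.2]
finger_gap: 0.0248
```

Emit:
play_rows:
  commands:
    - [[0,0,0],[0,0,-0.0015],0.1]
    - [[0,0,0],[0,0,-0.003],0.1]
    - [[0,0,0],[0,0,-0.0045],0.1]
    - [[0,0,0],[0,0,-0.0045],0.1]

```text
clock: 13.53
position: [0.5263, -0.2928, 0.1137]
ee_rot: [0.333, 0.457, 0.803, -0.19]
wrist_force: [-0.1, -0.0, -0.1]
finger_gap: 0.0251
```

```bash
python3 st.py
python3 - <<'E'
from h import *
for n,b in (("side",(300,230,180,240)),("scene",(170,230,180,200))):
    im=manip.read_camera(n)[:,:,::-1]; cv2.imwrite(f"pics/{n}10.png",im); crop(im,*b,3 if n=="scene" else 2.5,f"pics/{n}10c.png")
E
```

```text
clock 13.5333 pos [ 0.5263 -0.2928  0.1137] j [-0.2157  0.5035  0.383   2.308   1.8568  0.4568 -1.1592]
toolz pitch below horiz 44.9297730554658 yaw z -59.31070490933197 jaw yaw 30.727635398334407 jaw tilt -0.03843440119159707
marker dir [ 0.3613 -0.6068  0.708 ] F [-0.1229 -0.0191 -0.1297] gap 0.025139729635774634
```

View pics/side10c.png

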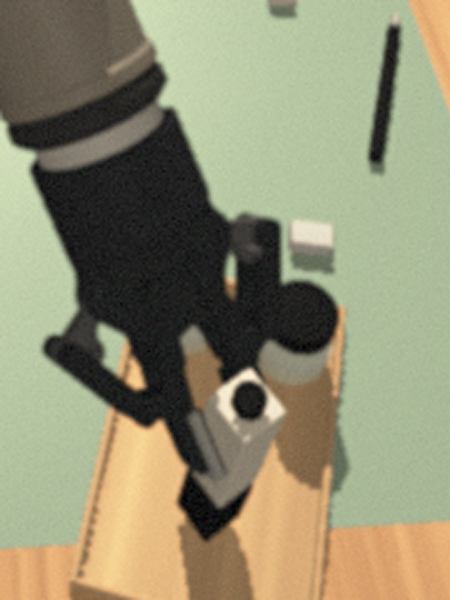

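View pics/scene10c.png

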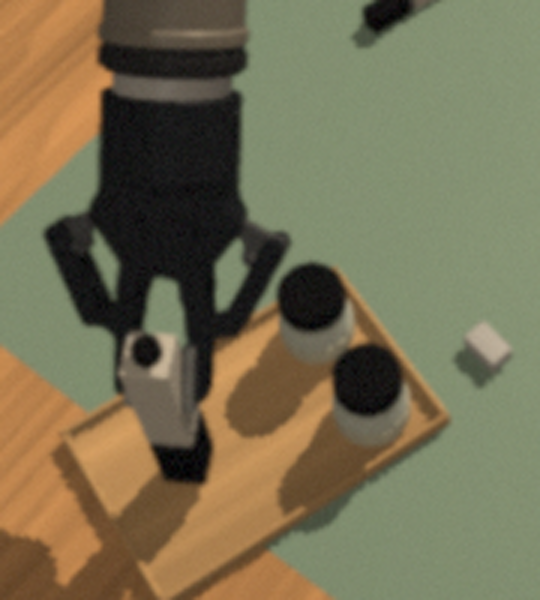

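Emit:
play_rows:
  commands:
    - [[0,0,0],[0,0,-0.0015],0.1]
    - [[0,0,0],[0,0,-0.003],0.1]
    - [[0,0,0],[0,0,-0.0045],0.1]
    - [[0,0,0],[0,0,-0.0045],0.1]

```text
clock: 13.97
position: [0.526, -0.2929, 0.1087]
ee_rot: [0.333, 0.457, 0.803, -0.19]
wrist_force: [-0.8, -0.4, -0.8]
finger_gap: 0.0249
```

Emit:
play_rows:
  commands:
    - [[0,0,0],[0,0,-0.001],0.1]
    - [[0,0,0],[0,0,-0.002],0.1]
    - [[0,0,0],[0,0,-0.002],0.1]

```text
clock: 14.22
position: [0.5259, -0.2929, 0.1064]
ee_rot: [0.332, 0.457, 0.803, -0.19]
wrist_force: [0.4, 0.4, -1.5]
finger_gap: 0.0248
```

Emit:
play_rows:
  commands:
    - [[0,0,0],[0,0,-0.001],0.1]
    - [[0,0,0],[0,0,-0.0015],0.1]
    - [[0,0,0],[0,0,-0.0015],0.1]

```text
clock: 14.47
position: [0.5261, -0.2932, 0.1054]
ee_rot: [0.333, 0.457, 0.803, -0.19]
wrist_force: [-1.7, 2.2, 5.0]
finger_gap: 0.0247
```

Emit:
play_rows:
  commands:
    - [[0,0,0],[0,0,-0.001],0.1]
    - [[0,0,0],[0,0,-0.0015],0.1]
    - [[0,0,0],[0,0,-0.0015],0.1]

```text
clock: 14.72
position: [0.5262, -0.2941, 0.1053]
ee_rot: [0.334, 0.457, 0.802, -0.191]
wrist_force: [-6.6, 4.5, 14.1]
finger_gap: 0.025
```

Contact with the tray floor at TCP z ≈ 0.105, as predicted. I ease off and open.

Emit:
play_rows:
  commands:
    - [[0,0,0],[0,0,0],0.1]
    - [[0,0,0],[0,0,0],0.1]

```text
clock: 14.88
position: [0.5262, -0.2942, 0.1055]
ee_rot: [0.335, 0.457, 0.802, -0.191]
wrist_force: [0.5, 1.0, -1.2]
finger_gap: 0.0253
```

Emit:
play_rows:
  commands:
    - [[0,0,0],[0,0,0],0.45]
    - [[0,0,0],[0,0,0],0.55]
    - [[0,0,0],[0,0,0],0.6]
    - [[0,0,0],[0,0,0],0.6]

```text
clock: 15.22
position: [0.5263, -0.2942, 0.1054]
ee_rot: [0.334, 0.457, 0.802, -0.191]
wrist_force: [0.0, -0.3, -0.2]
finger_gap: 0.0513
```

```bash
python3 shot.py w15; python3 st.py;  python3 - <<'E'
from h import *
for n,b in (("side",(300,230,180,240)),):
    im=manip.read_camera(n)[:,:,::-1]; cv2.imwrite(f"pics/{n}11.png",im); crop(im,*b,3 if n=="scene" else 2.5,f"pics/{n}11c.png")
E
```

```text
[ 0.52627348 -0.2942132   0.10544543] 15.2167
clock 15.2667 pos [ 0.5263 -0.2942  0.1055] j [-0.1983  0.5228  0.3634  2.3091  1.8957  0.4714 -1.2065]
toolz pitch below horiz 44.69353335178308 yaw z -59.400034137555885 jaw yaw 30.623706662472646 jaw tilt -0.023996138205530915
marker dir [ 0.3585 -0.6051  0.7109] F [ 0.1238 -0.7866 -0.5671] gap 0.051321254436872916
```

View pics/w15.png

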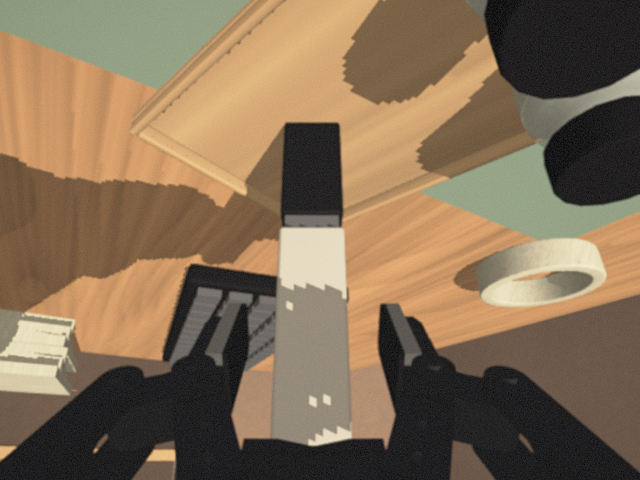

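View pics/side11c.png

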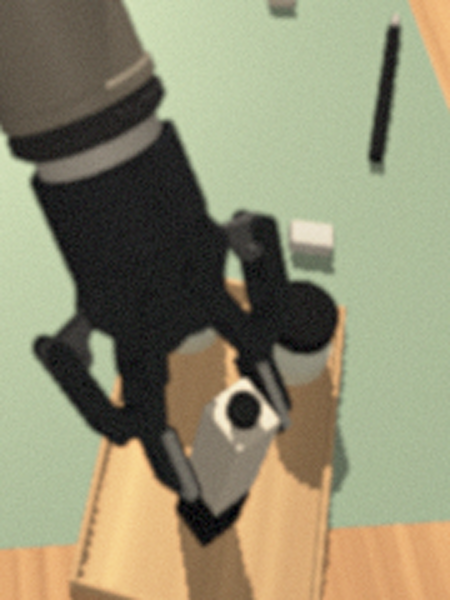

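It stands free between the open pads. Retreating along the tool axis.

Emit:
play_rows:
  commands:
    - [[0,0,0],[-0.004,0.006,0.007],0.6]
    - [[0,0,0],[-0.01,0.017,0.02],0.6]
    - [[0,0,0],[-0.02,0.033,0.039],0.6]
    - [[0,0,0],[-0.031,0.052,0.062],0.6]
    - [[0,0,0],[-0.042,0.07,0.084],0.6]

```text
clock: 15.73
position: [0.4832, -0.2235, 0.1896]
ee_rot: [0.333, 0.457, 0.802, -0.191]
wrist_force: [0.4, -0.4, 1.2]
finger_gap: 0.0515
```

Emit:
play_rows:
  commands:
    - [[0,0,0],[-0.01,0.025,0.025],0.6]
    - [[0,0,0],[-0.02,0.05,0.05],0.6]
    - [[0,0,0],[-0.02,0.07,0.06],0.6]
    - [[0,0,0],[-0.02,0.07,0.06],0.6]
    - [[0,0,0],[-0.02,0.07,0.06],0.6]

```text
clock: 16.15
position: [0.464, -0.1524, 0.2503]
ee_rot: [0.334, 0.456, 0.802, -0.19]
wrist_force: [-0.5, -0.8, -0.6]
finger_gap: 0.0512
```

```bash
python3 st.py;  python3 - <<'E'
from h import *
for n,b in (("side",(300,230,180,240)),("scene",(170,230,180,200))):
    im=manip.read_camera(n)[:,:,::-1]; cv2.imwrite(f"pics/{n}12.png",im); crop(im,*b,3 if n=="scene" else 2.5,f"pics/{n}12c.png")
E
```

```text
clock 16.15 pos [ 0.464  -0.1524  0.2503] j [-0.6049  0.0636  0.3411  2.3774  1.1247  0.8348 -0.5821]
toolz pitch below horiz 44.77072636632768 yaw z -59.24449001431255 jaw yaw 30.743545355617616 jaw tilt 0.012060769873260357
marker dir [ 0.3599 -0.6054  0.7099] F [-0.4859 -0.7928 -0.5769] gap 0.05124278479546109
```

View pics/side12c.png

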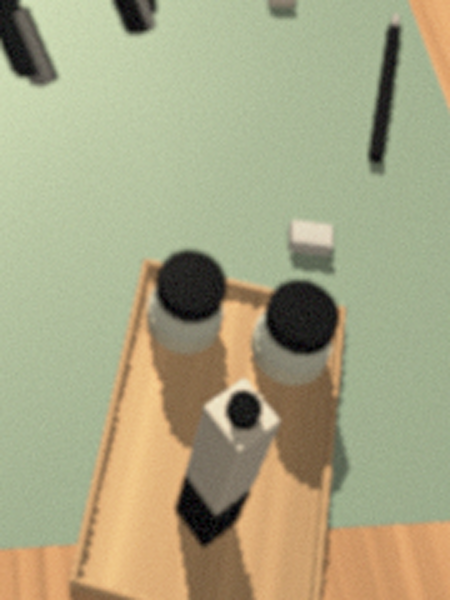

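View pics/scene12c.png

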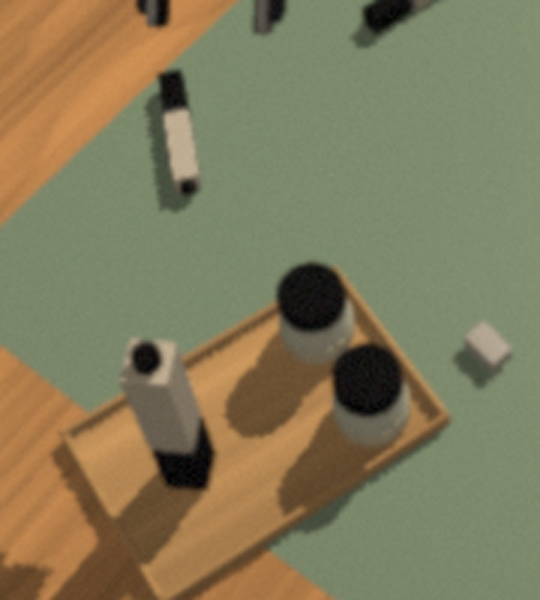

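The marker stands upright on its cap in the free part of the tray (scene crop: base about (185,470), stub (146,358)). Both jars are standing, and the gripper is well clear and still. Handing in.

```bash
python3 -c "
from workcell import manip
print(manip.close_job())"
```

```text
the job is handed in; nothing more can be done
None
```

The job is handed in after about 16 s of the 61 s. The large marker now stands upright on its cap in the free part of the tray. I first laid it cap-down in the rest and released it there, then took hold of it again with the tool pointing straight down.

**Last checks:** The side and scene pictures show the marker upright inside the tray, both jars standing and the gripper well clear. A picture with the gripper backed off showed it lying at the stop in the rest before I took hold of it again.

**Forces:** The highest wrist force I read was about 35 N, when the marker was pressed onto the channel floor. That was through the marker, not the gripper's body. Setting the marker down in the tray read about 14 N.

**What disagreed or went wrong:**
- **Joint 6:** On the way to the tray it was pushed against its lower limit. It read 0.169 against the stated 0.17, which may be reading noise or rounding, but I cannot rule out that it counts as passing the range. I turned the tool's heading to bring it back well inside.
- **Camera heights:** Heights from the scene and side cameras came out about 10 mm low, so I went by the felt contact with the tray floor instead.

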